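# Get the brass blank from behind the jars

### The job

The brass bar lies at the back of the wood-rimmed tray, behind the amber jar, the wooden bur block and the microscope eyepiece. Move those three to stand upright together on the cork mat, then lay the bar flat in the nest of the round engraving block, centred between its two end cheeks and along the nest, and only then put each of the three back upright on exactly the spot it came from. Never tip the three over, and leave the small aluminium tin and the steel collar in the tray where they are.

Things in the scene. Friction and masses are not known exactly. Their poses are not given: they have to be found in the camera images.
- jar: closed amber glass jar, round, 48 mm diameter up to 58 mm height, then a white screw cap 45 mm across; 80 mm tall, about 160 g. Origin: centre of its underside, z up. Stands in the front row of the tray (the side nearest the robot); which of the three front places it has varies. Grip about 60 mm above its underside, fingers closing across the row, so that they stay above the bar.
- burblock: square light-wood block 42 x 42 x 62 mm with five thin steel burs standing out of its top (overall height 82 mm), about 120 g. Origin: centre of its underside; x and y along its sides, z up. In the front row of the tray. Can be gripped on the wood, about 60 mm above its underside, across its flat sides, the burs between the fingers.
- eyepiece: spare microscope eyepiece standing on end: black barrel 48 mm diameter (49 mm at a bright band, 22 to 27 mm up) up to 34 mm height, above 38 mm a neck of 36 mm diameter up to the top at 82 mm; about 170 g. Origin: centre of its underside, z up. In the front row of the tray. Grip the neck, about 60 mm above its underside.
- bar: rectangular brass bar 110 mm long (its y), 28 mm wide (its x), 22 mm high (z), about 550 g. Origin: centre of its underside. Lies on the tray floor along the tray's y, 47 mm (centre to centre) behind the front row and only a few mm clear of the three things standing there; grip it across its 28 mm width once they are gone.
- tray: fixed wood-rimmed tray, 180 (x) by 260 mm (y) outside; rim 10 mm wide, 22 mm high; grey floor 6 mm above the bench. Origin: centre of its underside, on the bench; x points away from the robot, turned up to 12 degrees. The front row stands 35 mm to -x of the origin, 60 mm apart along y; the bar lies 12 mm to +x, with 54 mm free between it and the back rim.
- mat: fixed plain cork mat, 280 mm (x) by 140 mm (y), 4 mm thick: the side area where the three things are set aside. Origin: centre of its underside, on the bench; its top is 4 mm above. Left or right of the tray.
- nest (a point): centre of the nest's flat floor on the fixed round engraving block (dark round base of 156 mm diameter), 42 mm above the bench. The bar lies along the nest's y. The nest floor is 44 mm wide (x), 126 mm long (y) between two upright end cheeks 10 mm thick that rise 14 mm above it; no walls along its long sides. Left or right of the tray, on the other side from the mat.
- tin: small plain aluminium tin, round, 32 mm diameter, 26 mm high, standing at one end of the bar in the tray, to be left alone. Origin: centre of its underside.
- collar: small steel collar (thick ring), 32 mm outside, 18 mm hole, 18 mm high, lying flat at the other end of the bar in the tray, to be left alone. Origin: centre of its underside.
Mind the look-alikes: they are no part of the job. Several things have the shape of the burblock; the one meant has the colours described above. What is meant by the eyepiece is not blue, and is the smaller of those in its own colour.

How it is judged:
By the outcome, as a careful person would: the job done as asked, in the order asked, and still so for the second after the job is handed in, with the robot touching nothing.
It also fails if it takes over 141 s, if anything falls off the work surface, if the arm or the gripper's body presses on something with over 40 N, if the wrist force passes 120 N, or if a joint passes its speed limit or range.

### The arm

A 6-joint arm with a two-finger parallel gripper is mounted at the origin on the work surface. World frame = base frame: x ahead of the robot, y to its left, z up, the work surface at z = 0. Lengths are in mm, angles in rad, forces in N, time in s.
With the tool pointing down it reaches from about 300 to 775 mm from the base axis. Payload 14.6 kg.
Tool frame: the origin (TCP) lies at the very end of the fingers, on their centre line; the grasp point (between the pads) lies manip.grip_depth behind it (manip.grip_depth is the distance from the TCP to the grasp point, in mm); x points along the fingers, z is the direction in which the jaws open and shut, and the axes are right-handed (so a half turn about x gives the same grasp; the last joint's range is limited). The gripper opens to 94 mm and grips with 3 to 60 N. Pads are 16 mm wide; open, the fingers measure 119 mm over their backs; the gripper's body (75 mm by 177 mm) begins 78 mm behind the grasp point.
Start: joints at [-1.344, 0.3, 1.521, -0, 1.321, -0.067], TCP at [159.268, -526.425, 205.446] pointing down, gripper open.
Joint ranges: [-3.03, 3.03], [-0.79, 2.21], [0.23, 2.52], [-1.04, 4.18], [0, 3.07], [-2.55, 2.55]. Speed limits (rad/s): [2.22, 2.22, 2.57, 3.14, 3.14, 3.14].

### API

Orientations are given as [roll, pitch, yaw] about the fixed x, y, z axes, in that order (R = Rz(yaw) Ry(pitch) Rx(roll)).
In Python, from cell import manip gives the robot as it stands.
- The arm moves only by the tool step_arm, never from a script. Its argument "commands" is one flat list of numbers, 7 for each row, row after row: the shift along the tool's x, y, z in m, then the turn, a rotation vector about the tool's x, y, z in degrees, then the finger opening in m, from 0 to 0.094. A call has 1 to 5 rows; each row shifts and turns the commanded pose from where the row before left it, along the tool's axes as they then stand; what a row does not reach is not made up. A row lasts 1/8 s, in which the tool goes at most 62.5 mm and 10.7 degrees, less where a joint would pass 70% of its speed; a pose out of reach is approached as far as the arm can. A call with a gripper value outside its range is refused whole. The fingers move at their own pace and stop on an object; "squeeze" is the grip in N (left out, the last holds). Time passes only in rows, so rows that do not move let the fingers close. It gives the time, the measured TCP pose, the force and the opening at its end, in the units of the state.
- manip.read_state(): the state, without advancing time (a new reading comes with each control period).
- manip.camera(name): name is "side" or "top" or "wrist"; returns the picture (480x640x3 uint8, red, green, blue); there is no depth.
- manip.camera_model(name): a dict with "intrinsics" (3x3 intrinsics, pixels), "origin" and "orientation" of the camera in the world; the wrist camera has in their place "tool_from_camera" (4x4, takes a point from camera to tool coordinates, whose origin is the TCP and whose axes are the tool frame's). Camera axes: x right, y up, looking along -z (the intrinsics and any distortion apply to the point x, -y, -z); pixel columns grow to the right and rows downward; lengths in mm; the calibration is good to about 2 mm. A picture is of the moment at which its call begins: read the wrist's pose just before it. camera_model takes no time and is no camera call.
- manip.sign_off(): hands the job in, once; it reports no verdict.
Trained networks look in the newest picture that a camera, given by its name, has taken for a name from the list of things; names that differ only in an ending like _2 or _b are one class to them, and where a whole thing is asked for, a point or a joint stands for the part that bears it (a point fixed in the world has none). Each returns a list of dicts, best first, with "score" (0 to 1); they miss things now and then, are a little off and sometimes report something else, mostly with a low value. They report only what shows in the picture. A call takes as long as a camera call. They do not tell look-alikes from the thing itself.
- manip.find_in(thing, camera): "centre" ([row, column] in pixels, amid what is visible of it).
- manip.outline_of(thing, camera): "pixels" (480x640 bool, what is visible of it) and "centre" ([row, column] in pixels, amid what is visible of it).
The state is a dict: "clock": time; "joints": joint angles; "qd": joint speeds; "effort": joint torques, N m; "eef_pos": TCP position; "eef_rot": TCP orientation; "wrist_force": force on the tool from outside, world axes, zero at the start; "moment": the same for the moment, N m; "finger_gap": finger opening in mm.
Only numpy, scipy, OpenCV 4.12 (cv2) and the standard library are available. Lean on these libraries where they do the work, as an engineer would, in place of code of your own. Each camera call takes 0.05 s, during which the arm holds its last target. There are 200 camera calls.

## Working session

There is one attempt and no reset: what is moved stays moved. The work goes in short steps, Python scripts to look and compute and a tool call to move; the robot and the scene stay as the last step left them, time stands still between calls to the robot, and variables do not carry over. Pictures are saved under pics/ and viewed, about 12 in all and at most 16, crops included, and the job is handed in when it is done.

Besides the shell and the picture viewer there is one more tool, called after "Emit:" by a JSON object that holds its "method" and its "body", one argument or row to a line. step_arm: Moves the arm, as the interface text tells. Its arguments: {"type":"object","properties":{"commands":{"type":"array"},"squeeze":{"type":"number"}},"required":["commands"]}

```bash
mkdir -p pics; ls; python3 - <<'E'
from cell import manip
import cv2, numpy as np
s=manip.read_state(); print(s, manip.grip_depth)
for n in ("top","side","wrist"):
    im=manip.camera(n); cv2.imwrite(f"pics/{n}0.png",im[:,:,::-1]); print(n,manip.camera_model(n))
E
```

```text
pics
{'clock': 0.0, 'joints': array([-1.34355898e+00,  3.00450035e-01,  1.52160510e+00, -5.79528474e-06,
        1.32071377e+00, -6.65948549e-02]), 'qd': array([ 9.01371442e-05,  1.58923883e-03, -1.46500019e-03, -7.25070110e-04,
        4.23572538e-04,  1.59153719e-03]), 'effort': array([-4.04306365e-04, -5.31810558e+01, -3.52739882e+01,  7.07698544e-02,
        2.44465366e-02, -2.07552062e-04]), 'eef_pos': array([ 159.22822288, -526.15779084,  204.88772935]), 'eef_rot': array([3.07976994, 1.56962006, 1.80280726]), 'wrist_force': array([-0.40703057, -0.10339373,  0.31602854]), 'moment': array([-0.0032316 ,  0.01655582, -0.0644887 ]), 'finger_gap': 93.88356934619367} 18.8
top {'intrinsics': array([[497.36776323,   0.        , 316.26364312],
       [  0.        , 497.36776323, 236.7114173 ],
       [  0.        ,   0.        ,   1.        ]]), 'origin': array([419.85829018,  11.09570791, 874.66578595]), 'orientation': array([ 1.05763961e-01,  1.28735381e-03, -1.57168939e+00])}
side {'intrinsics': array([[443.1587171 ,   0.        , 324.06540243],
       [  0.        , 443.1587171 , 235.87354466],
       [  0.        ,   0.        ,   1.        ]]), 'origin': array([  65.32285847, -416.18253978,  405.82917222]), 'orientation': array([ 1.06657625, -0.00836675, -0.78041054])}
wrist {'intrinsics': array([[397.17206923,   0.        , 319.91288826],
       [  0.        , 397.17206923, 235.00070536],
       [  0.        ,   0.        ,   1.        ]]), 'tool_from_camera': array([[-8.38846890e-04,  2.63863166e-01, -9.64559757e-01,
        -1.79445681e+02],
       [-4.05155492e-04,  9.64559928e-01,  2.63863565e-01,
         7.78172215e+01],
       [ 9.99999566e-01,  6.12137814e-04, -7.02212485e-04,
         6.25391870e-02],
       [ 0.00000000e+00,  0.00000000e+00,  0.00000000e+00,
         1.00000000e+00]])}
```

View pics/top0.png

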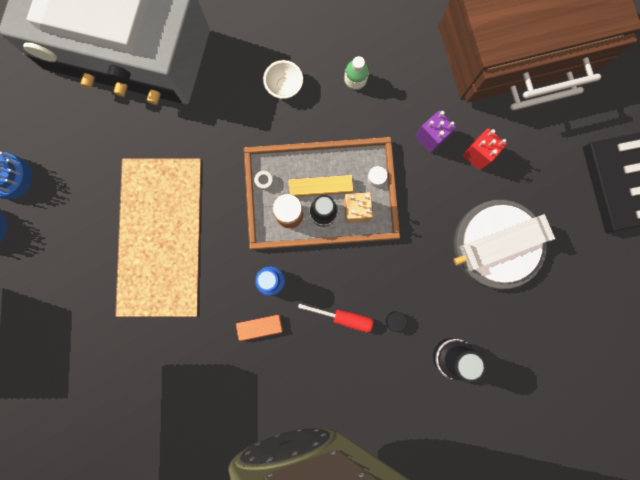

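View pics/side0.png

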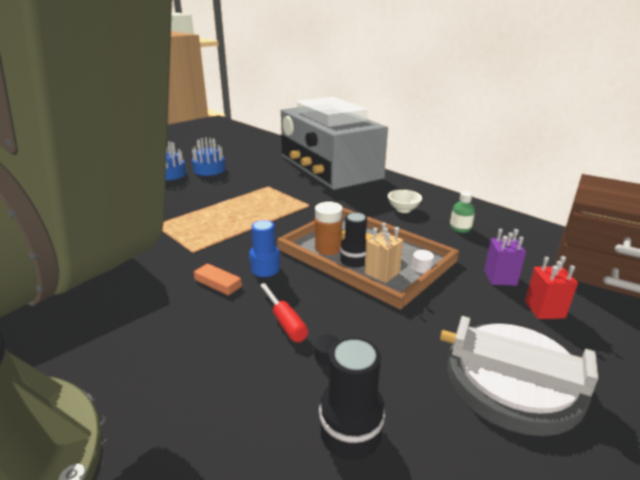

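The top view shows the jar (288,210), the black eyepiece (323,208) and the bur block (358,206) in the tray, with the bar behind them. The collar is at (263,179), the tin at (377,175), the mat at (159,237) and the nest at (503,243).

- **Bur block candidates:** purple (436,131), red (486,149) and light wood (358,206). The light wood one fits the description.
- **Eyepiece candidates:** blue (268,280), large black (465,362) and small black (323,208). The small black one in the tray fits.

```bash
cat > h.py <<'E'
from cell import manip
import cv2, numpy as np
from scipy.spatial.transform import Rotation as R
def cam(n, st=None):
    m=manip.camera_model(n); K=m["intrinsics"]
    if n=="wrist":
        T=np.eye(4); T[:3,:3]=R.from_euler("xyz",st["eef_rot"]).as_matrix(); T[:3,3]=st["eef_pos"]
        T=T@m["tool_from_camera"]; return K,T[:3,3],T[:3,:3]
    return K,m["origin"],R.from_euler("xyz",m["orientation"]).as_matrix()
def w(c,uv,z):
    K,o,Rm=c; uv=np.atleast_2d(uv).astype(float)
    d=np.c_[(uv[:,0]-K[0,2])/K[0,0],-(uv[:,1]-K[1,2])/K[1,1],-np.ones(len(uv))]@Rm.T
    return (o+d*((z-o[2])/d[:,2])[:,None])[:,:2]
def px(c,P):
    K,o,Rm=c; p=(np.atleast_2d(P)-o)@Rm
    return np.c_[K[0,0]*p[:,0]/-p[:,2]+K[0,2],K[1,1]*-p[:,1]/-p[:,2]+K[1,2]]
def tf(pose,L):  # pose x,y,yaw
    L=np.atleast_2d(L); c,s=np.cos(pose[2]),np.sin(pose[2])
    return np.c_[pose[0]+c*L[:,0]-s*L[:,1],pose[1]+s*L[:,0]+c*L[:,1]]
def plan(way, nmax=45., amax=8.):
    """way: list of (x,y,z,jaw yaw deg or None). prints rows in tool axes"""
    s=manip.read_state(); p=np.array(s["eef_pos"]); Rm=R.from_euler("xyz",s["eef_rot"])
    print("t",round(s["clock"],2),"at",p.round(1),"gap",round(s["finger_gap"],1),"F",np.round(s["wrist_force"],1))
    for x,y,z,yw in way:
        q=np.array([x,y,z])
        # tool x down, tool z at world yaw yw (mod pi), nearest
        best=None
        for k in range(2):
            a=np.deg2rad(yw)+k*np.pi; zc=np.array([np.cos(a),np.sin(a),0]); xc=np.array([0,0,-1.])
            G=R.from_matrix(np.c_[xc,np.cross(zc,xc),zc]); rv=(Rm.inv()*G).as_rotvec()
            if best is None or np.linalg.norm(rv)<np.linalg.norm(best[0]): best=(rv,G)
        rv,G=best; n=int(max(1,np.ceil(np.linalg.norm(q-p)/nmax),np.ceil(np.rad2deg(np.linalg.norm(rv))/amax)))
        print("->",q.round(1),"rows",n)
        Rc=Rm
        for i in range(n):
            d=Rc.inv().apply((q-p)/n)
            print("   ",[float(v) for v in (d/1000).round(4)],[float(v) for v in np.rad2deg(rv/n).round(2)]); Rc=Rc*R.from_rotvec(rv/n)
        p=q; Rm=G
E
python3 - <<'E'
from h import *
im=manip.camera("top"); c=cam("top"); 
def rect(n,z):
    r=manip.outline_of(n,"top")[0]; m=r["pixels"].astype(np.uint8)
    k=max(cv2.findContours(m,cv2.RETR_EXTERNAL,cv2.CHAIN_APPROX_NONE)[0],key=cv2.contourArea)[:,0]
    p=w(c,k,z).astype(np.float32); b=cv2.minAreaRect(p); print(n,round(r["score"],2),r["centre"],b); return m
for n,z in (("tray",22),("mat",4),("bar",28),("burblock",68),("tin",32),("collar",24),("nest",30)): rect(n,z)
for n,z in (("jar",86),("eyepiece",88),("burblock",68)):
    for r in manip.find_in(n,"top"): print(n,round(r["score"],2),r["centre"],w(c,[r["centre"][::-1]],z))
cv2.imwrite("pics/c1.png",cv2.resize(im[120:300,230:570,::-1],None,fx=2.35,fy=2.35,interpolation=cv2.INTER_CUBIC))
E
```

```text
tray 0.81 [193.8, 312.7] ((589.1238403320312, 3.8349761962890625), (182.84625244140625, 262.2413330078125), 4.164085865020752)
mat 0.93 [239.7, 158.4] ((514.4357299804688, 289.43450927734375), (140.3789825439453, 279.9246520996094), 89.97415161132812)
bar 0.74 [208.1, 322.3] ((555.65869140625, 0.02754974365234375), (50.202152252197266, 51.59303283691406), 45.09923553466797)
burblock 0.83 [147.5, 483.6] ((651.8130493164062, -267.5968933105469), (40.89287567138672, 65.96100616455078), 44.72727584838867)
tin 0.37 [205.2, 357.5] ((559.2111206054688, -59.27306365966797), (52.13936233520508, 47.218116760253906), 4.320486068725586)
collar 0.56 [176.8, 261.6] ((610.4793090820312, 103.91442108154297), (29.71048355102539, 30.13948631286621), 89.9336166381836)
nest 0.71 [242.6, 501.8] ((498.1083984375, -301.35858154296875), (154.80142211914062, 153.9061279296875), 62.55659103393555)
eyepiece 0.81 [361.2, 457.0] [[ 309.2528395  -205.76911205]]
eyepiece 0.81 [280.7, 269.5] [[433.73464905  85.79292686]]
eyepiece 0.74 [212.0, 323.5] [[5.43094178e+02 4.27776892e-01]]
burblock 0.8 [128.4, 435.2] [[ 687.08391153 -186.61591979]]
burblock 0.77 [147.8, 483.3] [[ 653.79225745 -265.65597956]]
burblock 0.7 [204.9, 357.5] [[557.95172624 -55.69757684]]
```

View pics/c1.png

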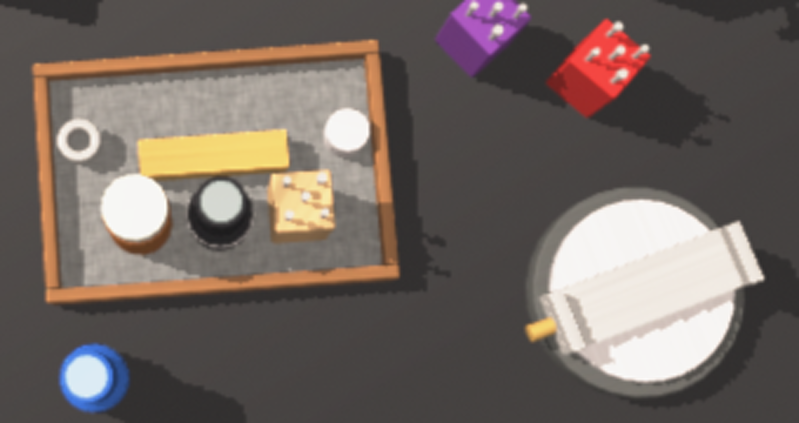

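The enlarged crop confirms the light-wood bur block in the tray. The black eyepiece there is the smaller of the two black ones. Next I move in for a close look.

```bash
python3 - <<'E'
from h import *
c=cam("top"); f=lambda P:np.array(P)/2.35+[230,120]
print("bar",w(c,f([(138,140),(288,130),(290,165),(140,177)]),28).mean(0))
print("tin",w(c,f([(347,130)]),32),"collar",w(c,f([(78,139)]),24))
q=w(c,f([(740,222),(763,280),(543,297),(562,352)]),56);print("cheeks",q,q.mean(0))
s=manip.read_state();print(R.from_euler("xyz",s["eef_rot"]).as_matrix().round(3))
plan([(159,-526,260,np.rad2deg(np.arctan2(*R.from_euler("xyz",s["eef_rot"]).as_matrix()[1::-1,2]))),(545,0,260,4.2)],55,10)
E
```

```text
bar [599.58214393   3.69442946]
tin [[615.77321795 -93.97104377]] collar [[611.07454192 104.44988533]]
cheeks [[ 543.55707462 -367.97855383]
 [ 502.31025322 -382.11425798]
 [ 490.46312816 -227.01017294]
 [ 451.86152343 -239.06894055]] [ 497.04799486 -304.04298132]
[[ 0.     0.957  0.29 ]
 [-0.     0.29  -0.957]
 [-1.     0.     0.   ]]
t 0.7 at [ 159.3 -526.4  205.5] gap 93.8 F [-0.1 -0.4  0.1]
-> [ 159 -526  260] rows 1
    [-0.0545, -0.0001, -0.0005] [0.0, 0.0, -0.0]
-> [545   0 260] rows 12
    [0.0, 0.0435, -0.0326] [-6.45, 0.0, 0.0]
    [0.0, 0.0469, -0.0276] [-6.45, 0.0, 0.0]
    [0.0, 0.0497, -0.0221] [-6.45, 0.0, 0.0]
    [0.0, 0.0518, -0.0164] [-6.45, 0.0, 0.0]
    [0.0, 0.0534, -0.0105] [-6.45, 0.0, 0.0]
    [0.0, 0.0542, -0.0044] [-6.45, 0.0, 0.0]
    [0.0, 0.0543, 0.0017] [-6.45, 0.0, 0.0]
    [0.0, 0.0538, 0.0078] [-6.45, 0.0, 0.0]
    [0.0, 0.0526, 0.0138] [-6.45, 0.0, 0.0]
    [0.0, 0.0507, 0.0196] [-6.45, 0.0, 0.0]
    [0.0, 0.0482, 0.0252] [-6.45, 0.0, 0.0]
    [0.0, 0.0451, 0.0304] [-6.45, 0.0, 0.0]
```

Emit:
{"method": "step_arm", "body": {
  "commands": [-0.0545,0,0,0,0,0,0.094,0,0.0435,-0.0326,-6.45,0,0,0.094,0,0.0469,-0.0276,-6.45,0,0,0.094,0,0.0497,-0.0221,-6.45,0,0,0.094,0,0.0518,-0.0164,-6.45,0,0,0.094]
}}

```text
clock: 1.32
eef_pos: [288.7, -349.6, 260.1]
eef_rot: [0.012, 1.57, -0.811]
wrist_force: [0.7, -1.4, 0.3]
finger_gap: 93.9
```

Emit:
{"method": "step_arm", "body": {
  "commands": [0,0.0534,-0.0105,-6.45,0,0,0.094,0,0.0542,-0.0044,-6.45,0,0,0.094,0,0.0543,0.0017,-6.45,0,0,0.094,0,0.0538,0.0078,-6.45,0,0,0.094,0,0.0526,0.0138,-6.45,0,0,0.094]
}}

```text
clock: 1.95
eef_pos: [449.6, -130.2, 260.2]
eef_rot: [-0.176, 1.57, -0.436]
wrist_force: [0.5, -0.3, 0.2]
finger_gap: 94.1
```

Emit:
{"method": "step_arm", "body": {
  "commands": [0,0.0507,0.0196,-6.45,0,0,0.094,0,0.0482,0.0252,-6.45,0,0,0.094,0,0.0451,0.0304,-6.45,0,0,0.094,0,0,0,0,0,0,0.094]
}}

```text
clock: 2.45
eef_pos: [546.1, 2.2, 259.2]
eef_rot: [2.738, 1.57, 2.816]
wrist_force: [-0.1, -0.3, -0.3]
finger_gap: 93.9
```

```bash
cat > model.py <<'E'
from h import *
TH=np.linspace(0,2*np.pi,60)
def circ(x,y,z,r): return np.c_[x+r*np.cos(TH),y+r*np.sin(TH),0*TH+z]
def rc(pose,cx,cy,dx,dy,z,a=0):
    p=tf(pose,[(cx-dx,cy-dy),(cx+dx,cy-dy),(cx+dx,cy+dy),(cx-dx,cy+dy)]); return np.c_[p,[z]*4]
def draw(im,c,polys):
    for p,col in polys: cv2.polylines(im,[(px(c,p)*8).round().astype(int)],True,col,1,cv2.LINE_AA,3)
def tray_polys(T):
    P=[(rc(T,0,0,90,130,22),(0,255,0)),(rc(T,0,0,80,120,22),(0,255,0)),(rc(T,12,0,14,55,28),(255,0,0))]
    j,e,b=tf(T,[(-35,60),(-35,0),(-35,-60)])
    P+=[(circ(*j,86,22.5),(255,0,255)),(circ(*e,88,18),(255,0,255)),(circ(*e,6,24),(255,255,0)),(rc(T,-35,-60,21,21,68),(255,0,255))]
    return P
E
python3 - <<'E'
from model import *
st=manip.read_state(); print(st["clock"],st["eef_pos"],st["eef_rot"],st["joints"].round(2))
im=manip.camera("wrist"); c=cam("wrist",st); T=(589.1,3.8,np.deg2rad(4.16))
o=np.ascontiguousarray(im[:,:,::-1]); cv2.imwrite("pics/w1raw.png",o); draw(o,c,tray_polys(T)); cv2.imwrite("pics/w1.png",o)
E
```

```text
2.45 [546.14294714   2.17947162 259.21575106] [2.73760548 1.56982702 2.81621103] [-0.06  0.26  1.45  0.    1.43 -0.14]
```

View pics/w1.png

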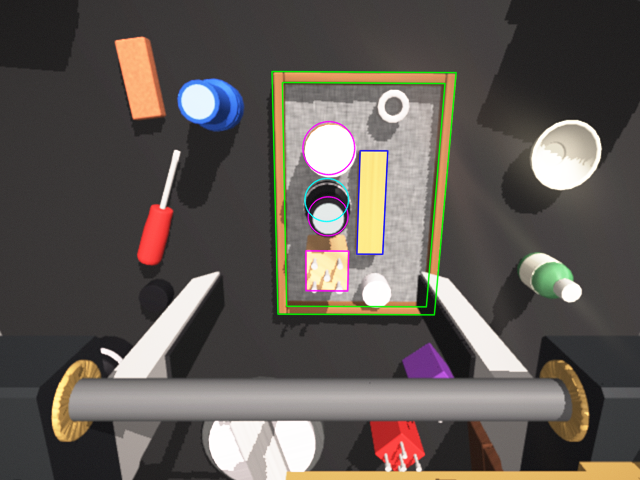

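The overlay fits the rim, bar, jar, eyepiece and bur block within about 1 px (1 mm), so the tray pose is confirmed. The jar comes first.

```bash
python3 - <<'E'
from model import *
T=(589.1,3.8,np.deg2rad(4.16)); print(tf(T,[(-35,60),(-35,0),(-35,-60),(12,0)]).round(1))
print(manip.read_state()["eef_rot"])
plan([(549.8,61.1,130,4.2),(549.8,61.1,47.5,4.2),(549.8,61.1,110,4.2),(604,289,110,4.2),(604,289,46.5,4.2)],45)
E
```

```text
[[549.8  61.1]
 [554.2   1.3]
 [558.5 -58.6]
 [601.1   4.7]]
[ 3.08887958  1.56986883 -3.118648  ]
t 2.5 at [545.4   0.7 259.4] gap 93.8 F [-0.6  0.5 -0.3]
-> [549.8  61.1 130. ] rows 4
    [0.0324, 0.015, 0.0023] [0.03, -0.01, -0.0]
    [0.0324, 0.015, 0.0023] [0.03, -0.01, -0.0]
    [0.0324, 0.015, 0.0022] [0.03, -0.01, -0.0]
    [0.0324, 0.015, 0.0022] [0.03, -0.01, -0.0]
-> [549.8  61.1  47.5] rows 2
    [0.0413, 0.0, 0.0] [0.0, 0.0, 0.0]
    [0.0413, 0.0, 0.0] [0.0, 0.0, 0.0]
-> [549.8  61.1 110. ] rows 2
    [-0.0313, 0.0, -0.0] [0.0, 0.0, 0.0]
    [-0.0313, 0.0, -0.0] [0.0, 0.0, 0.0]
-> [604 289 110] rows 6
    [0.0, 0.0372, 0.0118] [0.0, 0.0, 0.0]
    [0.0, 0.0372, 0.0118] [0.0, 0.0, 0.0]
    [0.0, 0.0372, 0.0118] [0.0, 0.0, 0.0]
    [0.0, 0.0372, 0.0118] [0.0, 0.0, 0.0]
    [0.0, 0.0372, 0.0118] [0.0, 0.0, 0.0]
    [0.0, 0.0372, 0.0118] [0.0, 0.0, 0.0]
-> [604.  289.   46.5] rows 2
    [0.0318, 0.0, 0.0] [0.0, 0.0, 0.0]
    [0.0318, 0.0, 0.0] [0.0, 0.0, 0.0]
```

Emit:
{"method": "step_arm", "body": {
  "commands": [0.0324,0.015,0.0023,0,0,0,0.075,0.0324,0.015,0.0023,0,0,0,0.075,0.0324,0.015,0.0022,0,0,0,0.075,0.0324,0.015,0.0022,0,0,0,0.075,0,0,0,0,0,0,0.075]
}}

```text
clock: 3.12
eef_pos: [548.4, 59.6, 128.9]
eef_rot: [3.134, 1.567, -3.076]
wrist_force: [-0.7, 0.7, -0.4]
finger_gap: 75.2
```

Emit:
{"method": "step_arm", "body": {
  "commands": [0.0275,0,0,0,0,0,0.075,0.0275,0,0,0,0,0,0.075,0.0275,0,0,0,0,0,0.075,0,0,0,0,0,0,0.075,0,0,0,0,0,0,0.075]
}}

```text
clock: 3.75
eef_pos: [550.7, 59.6, 49.9]
eef_rot: [-0.054, 1.568, 0.019]
wrist_force: [-0.6, -0.2, 0.9]
finger_gap: 74.7
```

Emit:
{"method": "step_arm", "body": {
  "commands": [0,0,0,0,0,0,0.055,0,0,0,0,0,0,0.05,0,0,0,0,0,0,0.045,0,0,0,0,0,0,0.04,0,0,0,0,0,0,0.04],
  "squeeze": 15
}}

```text
clock: 4.38
eef_pos: [549.9, 60.2, 48.1]
eef_rot: [-0.066, 1.57, 0.008]
wrist_force: [0.9, -0.2, 4.2]
finger_gap: 47.1
```

Emit:
{"method": "step_arm", "body": {
  "commands": [-0.02,0,0,0,0,0,0.04,-0.02,0,0,0,0,0,0.04,-0.02,0,0,0,0,0,0.04,0,0.02,0.007,0,0,0,0.04,0,0.038,0.012,0,0,0,0.04]
}}

```text
clock: 5.0
eef_pos: [564.4, 120.3, 107.1]
eef_rot: [-3.098, 1.57, -3.026]
wrist_force: [-0.1, -0.2, -1.4]
finger_gap: 47.5
```

Emit:
{"method": "step_arm", "body": {
  "commands": [0,0.038,0.012,0,0,0,0.04,0,0.038,0.012,0,0,0,0.04,0,0.038,0.012,0,0,0,0.04,0,0.03,0.01,0,0,0,0.04,0,0.02,0.006,0,0,0,0.04]
}}

```text
clock: 5.62
eef_pos: [603.5, 289.4, 106.0]
eef_rot: [-2.935, 1.569, -2.859]
wrist_force: [-0.7, -0.6, -0.5]
finger_gap: 47.3
```

Emit:
{"method": "step_arm", "body": {
  "commands": [0,0,0,0,0,0,0.04,0.02,0,0,0,0,0,0.04,0.02,0,0,0,0,0,0.04,0.012,0,0,0,0,0,0.04,0,0,0,0,0,0,0.04]
}}

```text
clock: 6.25
eef_pos: [603.7, 286.3, 54.4]
eef_rot: [-2.818, 1.569, -2.744]
wrist_force: [0.1, 0.1, -0.9]
finger_gap: 47.1
```

```bash
python3 - <<'E'
from h import *
manip.camera("top")
plan([(604,289,46,4.2)])
E
```

```text
t 6.3 at [604.2 286.6  55.6] gap 47.1 F [ 1.  -0.  -1.3]
-> [604 289  46] rows 1
    [0.0096, 0.0024, 0.0] [0.02, -0.03, 0.01]
```

Emit:
{"method": "step_arm", "body": {
  "commands": [0.006,0,0,0,0,0,0.04,0.0035,0,0,0,0,0,0.04,0,0,0,0,0,0,0.04,0,0,0,0,0,0,0.05,0,0,0,0,0,0,0.07]
}}

```text
clock: 6.92
eef_pos: [604.3, 286.9, 46.6]
eef_rot: [0.294, 1.57, 0.368]
wrist_force: [0.1, 0.5, -0.2]
finger_gap: 57.0
```

Emit:
{"method": "step_arm", "body": {
  "commands": [0,0,0,0,0,0,0.075,0,0,0,0,0,0,0.075,-0.03,0,0,0,0,0,0.075,-0.04,0,0,0,0,0,0.075,-0.04,0,0,0,0,0,0.075]
}}

```text
clock: 7.55
eef_pos: [604.1, 286.8, 157.6]
eef_rot: [-3.001, 1.571, -2.928]
wrist_force: [-0.2, 1.0, 1.4]
finger_gap: 75.1
```

```bash
python3 - <<'E'
from h import *
im=manip.camera("top"); cv2.imwrite("pics/t1.png",im[100:330,80:420,::-1])
plan([(554.2,1.3,150,4.2),(554.2,1.3,47.5,4.2),(554.2,1.3,110,4.2),(514,289,110,4.2)],45)
E
```

```text
t 7.6 at [605.7 287.5 163.9] gap 75.0 F [ 0.3 -0.1  4.6]
-> [554.2   1.3 150. ] rows 7
    [0.0018, -0.0402, -0.0104] [0.01, 0.06, -0.02]
    [0.0018, -0.0402, -0.0104] [0.01, 0.06, -0.02]
    [0.0019, -0.0402, -0.0104] [0.01, 0.06, -0.02]
    [0.0019, -0.0402, -0.0104] [0.01, 0.06, -0.02]
    [0.0019, -0.0402, -0.0104] [0.01, 0.06, -0.02]
    [0.0019, -0.0402, -0.0103] [0.01, 0.06, -0.02]
    [0.002, -0.0402, -0.0103] [0.01, 0.06, -0.02]
-> [554.2   1.3  47.5] rows 3
    [0.0342, 0.0, 0.0] [0.0, 0.0, 0.0]
    [0.0342, 0.0, 0.0] [0.0, 0.0, 0.0]
    [0.0342, 0.0, 0.0] [0.0, 0.0, 0.0]
-> [554.2   1.3 110. ] rows 2
    [-0.0313, 0.0, -0.0] [0.0, 0.0, 0.0]
    [-0.0313, 0.0, -0.0] [0.0, 0.0, 0.0]
-> [514 289 110] rows 7
    [0.0, 0.0414, -0.0027] [0.0, 0.0, 0.0]
    [0.0, 0.0414, -0.0027] [0.0, 0.0, 0.0]
    [0.0, 0.0414, -0.0027] [0.0, 0.0, 0.0]
    [0.0, 0.0414, -0.0027] [0.0, 0.0, 0.0]
    [0.0, 0.0414, -0.0027] [0.0, 0.0, 0.0]
    [0.0, 0.0414, -0.0027] [0.0, 0.0, 0.0]
    [0.0, 0.0414, -0.0027] [0.0, 0.0, 0.0]
```

View pics/t1.png

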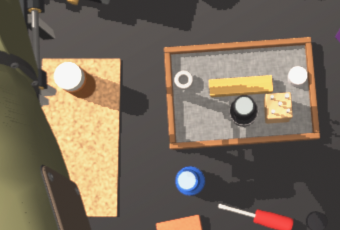

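The jar stands upright on the mat at crop pixel (68,76), and the other two are undisturbed. Next is the eyepiece.

Emit:
{"method": "step_arm", "body": {
  "commands": [0.0018,-0.0402,-0.0104,0,0,0,0.075,0.0018,-0.0402,-0.0104,0,0,0,0.075,0.0018,-0.0402,-0.0104,0,0,0,0.075,0.0018,-0.0402,-0.0104,0,0,0,0.075,0.0018,-0.0402,-0.0104,0,0,0,0.075]
}}

```text
clock: 8.22
eef_pos: [566.8, 81.3, 147.3]
eef_rot: [0.075, 1.571, 0.149]
wrist_force: [1.2, -0.6, 0.3]
finger_gap: 74.9
```

Emit:
{"method": "step_arm", "body": {
  "commands": [0,-0.0402,-0.0104,0,0,0,0.075,0,-0.0402,-0.0104,0,0,0,0.075,0,0,0,0,0,0,0.075,0,0,0,0,0,0,0.075,0,0,0,0,0,0,0.075]
}}

```text
clock: 8.85
eef_pos: [552.5, 1.8, 147.3]
eef_rot: [1.376, 1.571, 1.451]
wrist_force: [-1.1, 0.2, -0.5]
finger_gap: 75.1
```

```bash
python3 - <<'E'
from h import *
manip.camera("wrist")
plan([(554.2,1.3,110,4.2),(554.2,1.3,47.5,4.2)],35)
print(manip.read_state()["eef_pos"])
E
```

```text
t 8.9 at [552.4   1.8 147.3] gap 74.8 F [-0.5  0.1 -0.7]
-> [554.2   1.3 110. ] rows 2
    [0.0186, -0.0003, 0.0009] [0.05, -0.0, -0.0]
    [0.0186, -0.0003, 0.0009] [0.05, -0.0, -0.0]
-> [554.2   1.3  47.5] rows 2
    [0.0313, 0.0, 0.0] [0.0, 0.0, 0.0]
    [0.0313, 0.0, 0.0] [0.0, 0.0, 0.0]
[552.4487133    1.76957449 147.25026028]
```

Emit:
{"method": "step_arm", "body": {
  "commands": [0.019,0,0.001,0,0,0,0.075,0.0186,-0.0005,0.001,0,0,0,0.075,0.031,0,0,0,0,0,0.075,0.031,0,0,0,0,0,0.075,0,0,0,0,0,0,0.06]
}}

```text
clock: 9.52
eef_pos: [553.3, 1.2, 46.0]
eef_rot: [3.003, 1.567, 3.078]
wrist_force: [-0.2, 0.6, 0.4]
finger_gap: 68.0
```

Emit:
{"method": "step_arm", "body": {
  "commands": [0,0,0,0,0,0,0.048,0,0,0,0,0,0,0.042,0,0,0,0,0,0,0.036,0,0,0,0,0,0,0.03,0,0,0,0,0,0,0.03]
}}

```text
clock: 10.15
eef_pos: [554.6, 0.5, 48.4]
eef_rot: [-0.093, 1.57, -0.019]
wrist_force: [-2.7, 0.8, 7.1]
finger_gap: 34.9
```

Emit:
{"method": "step_arm", "body": {
  "commands": [-0.02,0,0,0,0,0,0.03,-0.02,0,0,0,0,0,0.03,-0.022,0,0,0,0,0,0.03,0,0.02,-0.001,0,0,0,0.03,0,0.04,-0.003,0,0,0,0.03]
}}

```text
clock: 10.78
eef_pos: [545.5, 60.8, 108.9]
eef_rot: [3.063, 1.57, 3.135]
wrist_force: [0.1, 0.3, -1.0]
finger_gap: 35.4
```

Emit:
{"method": "step_arm", "body": {
  "commands": [0,0.0415,-0.003,0,0,0,0.03,0,0.0415,-0.003,0,0,0,0.03,0,0.0415,-0.003,0,0,0,0.03,0,0.0415,-0.003,0,0,0,0.03,0,0.04,-0.002,0,0,0,0.03]
}}

```text
clock: 11.4
eef_pos: [515.4, 266.6, 108.6]
eef_rot: [-2.894, 1.569, -2.819]
wrist_force: [-0.0, -0.7, -1.7]
finger_gap: 35.2
```

Emit:
{"method": "step_arm", "body": {
  "commands": [0,0.0235,-0.002,0,0,0,0.03,0,0,0,0,0,0,0.03,0.025,0,0,0,0,0,0.03,0.025,0,0,0,0,0,0.03,0,0,0,0,0,0,0.03]
}}

```text
clock: 12.02
eef_pos: [511.9, 286.7, 57.7]
eef_rot: [-2.754, 1.567, -2.681]
wrist_force: [-0.2, -0.2, -1.7]
finger_gap: 35.4
```

```bash
python3 - <<'E'
from h import *
manip.camera("top");manip.camera("top")
plan([(514,289,46.2,4.2)],35)
E
```

```text
t 12.12 at [513.2 287.5  60.2] gap 35.0 F [ 0.5  0.3 -1.7]
-> [514.  289.   46.2] rows 1
    [0.014, 0.0015, 0.0009] [0.01, 0.01, 0.0]
```

Emit:
{"method": "step_arm", "body": {
  "commands": [0.008,0,0,0,0,0,0.03,0.0055,0,0,0,0,0,0.03,0,0,0,0,0,0,0.03,0,0,0,0,0,0,0.04,0,0,0,0,0,0,0.06]
}}

```text
clock: 12.75
eef_pos: [513.2, 287.8, 46.4]
eef_rot: [0.402, 1.57, 0.476]
wrist_force: [-0.4, -0.1, -1.1]
finger_gap: 46.8
```

Emit:
{"method": "step_arm", "body": {
  "commands": [0,0,0,0,0,0,0.075,0,0,0,0,0,0,0.075,-0.03,0,0,0,0,0,0.075,-0.04,0,0,0,0,0,0.075,-0.035,0,0,0,0,0,0.075]
}}

```text
clock: 13.38
eef_pos: [513.1, 287.7, 152.7]
eef_rot: [0.384, 1.57, 0.458]
wrist_force: [-0.3, 0.4, -0.1]
finger_gap: 75.3
```

```bash
python3 - <<'E'
from h import *
im=manip.camera("top"); manip.camera("top")
plan([(558.5,-58.6,150,4.2),(558.5,-58.6,47.5,4.2),(558.5,-58.6,110,4.2),(424,289,110,4.2)],45)
E
```

```text
t 13.47 at [514.4 288.4 155.3] gap 75.2 F [-0.  -0.3 -0.9]
-> [558.5 -58.6 150. ] rows 8
    [0.0006, -0.0437, 0.0023] [0.0, 0.04, -0.02]
    [0.0006, -0.0437, 0.0023] [0.0, 0.04, -0.02]
    [0.0006, -0.0437, 0.0023] [0.0, 0.04, -0.02]
    [0.0006, -0.0437, 0.0023] [0.0, 0.04, -0.02]
    [0.0006, -0.0437, 0.0023] [0.0, 0.04, -0.02]
    [0.0006, -0.0437, 0.0023] [0.0, 0.04, -0.02]
    [0.0006, -0.0437, 0.0023] [0.0, 0.04, -0.02]
    [0.0007, -0.0437, 0.0023] [0.0, 0.04, -0.02]
-> [558.5 -58.6  47.5] rows 3
    [0.0342, 0.0, 0.0] [0.0, 0.0, 0.0]
    [0.0342, 0.0, 0.0] [0.0, 0.0, 0.0]
    [0.0342, 0.0, 0.0] [0.0, 0.0, 0.0]
-> [558.5 -58.6 110. ] rows 2
    [-0.0313, 0.0, -0.0] [0.0, 0.0, 0.0]
    [-0.0313, 0.0, -0.0] [0.0, 0.0, 0.0]
-> [424 289 110] rows 9
    [0.0, 0.0396, -0.0121] [0.0, 0.0, 0.0]
    [0.0, 0.0396, -0.0121] [0.0, 0.0, 0.0]
    [0.0, 0.0396, -0.0121] [0.0, 0.0, 0.0]
    [0.0, 0.0396, -0.0121] [0.0, 0.0, 0.0]
    [0.0, 0.0396, -0.0121] [0.0, 0.0, 0.0]
    [0.0, 0.0396, -0.0121] [0.0, 0.0, 0.0]
    [0.0, 0.0396, -0.0121] [0.0, 0.0, 0.0]
    [0.0, 0.0396, -0.0121] [0.0, 0.0, 0.0]
    [0.0, 0.0396, -0.0121] [0.0, 0.0, 0.0]
```

Emit:
{"method": "step_arm", "body": {
  "commands": [0,-0.0437,0.0023,0,0,0,0.075,0,-0.0437,0.0023,0,0,0,0.075,0,-0.0437,0.0023,0,0,0,0.075,0,-0.0437,0.0023,0,0,0,0.075,0,-0.0437,0.0023,0,0,0,0.075]
}}

```text
clock: 14.1
eef_pos: [540.5, 69.3, 150.6]
eef_rot: [3.126, 1.57, -3.083]
wrist_force: [0.2, -0.5, -0.1]
finger_gap: 74.8
```

Emit:
{"method": "step_arm", "body": {
  "commands": [0,-0.0437,0.0023,0,0,0,0.075,0,-0.0437,0.0023,0,0,0,0.075,0,-0.0437,0.0023,0,0,0,0.075,0,0,0,0,0,0,0.075,0,0,0,0,0,0,0.075]
}}

```text
clock: 14.72
eef_pos: [557.0, -59.1, 150.7]
eef_rot: [2.696, 1.57, 2.769]
wrist_force: [-0.2, 0.2, 0.4]
finger_gap: 75.4
```

```bash
python3 - <<'E'
from model import *
st=manip.read_state()
im=manip.camera("wrist"); c=cam("wrist",st); T=(589.1,3.8,np.deg2rad(4.16))
o=np.ascontiguousarray(im[:,:,::-1]);  draw(o,c,tray_polys(T)); cv2.imwrite("pics/w2.png",o)
plan([(558.5,-58.6,110,4.2),(558.5,-58.6,47.5,4.2)],35)
print(manip.read_state()["eef_pos"])
E
```

```text
t 14.78 at [557.  -58.7 150.9] gap 74.8 F [ 0.3  0.5 -0.7]
-> [558.5 -58.6 110. ] rows 2
    [0.0204, -0.0, 0.0007] [0.04, -0.01, -0.01]
    [0.0204, -0.0, 0.0007] [0.04, -0.01, -0.01]
-> [558.5 -58.6  47.5] rows 2
    [0.0313, 0.0, 0.0] [0.0, 0.0, 0.0]
    [0.0313, 0.0, 0.0] [0.0, 0.0, 0.0]
[557.03231993 -58.66866363 150.88412741]
```

View pics/w2.png

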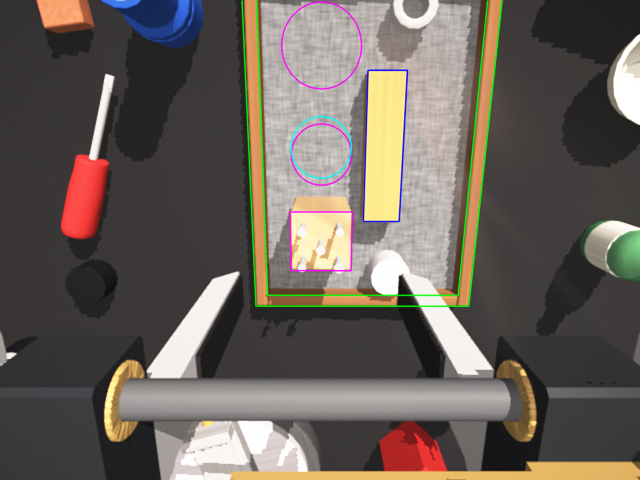

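The view is clear and the overlay matches the block and the bar. Now I grip the bur block.

Emit:
{"method": "step_arm", "body": {
  "commands": [0.0204,0,0.0007,0,0,0,0.075,0.0204,0,0.0007,0,0,0,0.075,0.0315,0,0,0,0,0,0.075,0.0313,0,0,0,0,0,0.075,0,0,0,0,0,0,0.06]
}}

```text
clock: 15.4
eef_pos: [557.4, -58.2, 45.9]
eef_rot: [2.882, 1.567, 2.957]
wrist_force: [1.0, 0.5, 1.3]
finger_gap: 68.2
```

Emit:
{"method": "step_arm", "body": {
  "commands": [0,0,0,0,0,0,0.05,0,0,0,0,0,0,0.046,0,0,0,0,0,0,0.042,0,0,0,0,0,0,0.036,0,0,0,0,0,0,0.036]
}}

```text
clock: 16.02
eef_pos: [558.8, -59.5, 48.4]
eef_rot: [-0.155, 1.57, -0.081]
wrist_force: [-2.6, 0.7, 6.3]
finger_gap: 41.5
```

Emit:
{"method": "step_arm", "body": {
  "commands": [-0.02,0,0,0,0,0,0.036,-0.02,0,0,0,0,0,0.036,-0.022,0,0,0,0,0,0.036,0,0.02,-0.006,0,0,0,0.036,0,0.04,-0.012,0,0,0,0.036]
}}

```text
clock: 16.65
eef_pos: [535.4, -0.2, 108.8]
eef_rot: [2.879, 1.57, 2.951]
wrist_force: [0.4, 1.0, -2.0]
finger_gap: 41.6
```

Emit:
{"method": "step_arm", "body": {
  "commands": [0,0.04,-0.0122,0,0,0,0.036,0,0.04,-0.0122,0,0,0,0.036,0,0.04,-0.0122,0,0,0,0.036,0,0.04,-0.0122,0,0,0,0.036,0,0.04,-0.0122,0,0,0,0.036]
}}

```text
clock: 17.27
eef_pos: [458.9, 195.7, 108.7]
eef_rot: [-3.018, 1.57, -2.944]
wrist_force: [0.7, -0.6, -0.6]
finger_gap: 42.0
```

Emit:
{"method": "step_arm", "body": {
  "commands": [0,0.04,-0.0122,0,0,0,0.036,0,0.037,-0.0122,0,0,0,0.036,0,0.02,-0.006,0,0,0,0.036,0,0,0,0,0,0,0.036,0.02,0,0,0,0,0,0.036]
}}

```text
clock: 17.9
eef_pos: [423.2, 288.6, 89.8]
eef_rot: [0.416, 1.569, 0.491]
wrist_force: [0.2, 0.4, -1.4]
finger_gap: 42.0
```

Emit:
{"method": "step_arm", "body": {
  "commands": [0.02,0,0,0,0,0,0.036,0.01,0,0,0,0,0,0.036,0,0,0,0,0,0,0.036,0,0,0,0,0,0,0.036]
}}

```text
clock: 18.4
eef_pos: [423.5, 288.5, 60.3]
eef_rot: [0.482, 1.57, 0.556]
wrist_force: [0.7, -0.4, -1.7]
finger_gap: 41.7
```

```bash
python3 - <<'E'
from h import *
plan([(424,289,46.2,4.2)],35)
E
```

```text
t 18.4 at [423.5 288.5  60.3] gap 41.7 F [ 0.7 -0.4 -1.7]
-> [424.  289.   46.2] rows 1
    [0.0141, 0.0004, 0.0005] [0.02, 0.05, -0.02]
```

Emit:
{"method": "step_arm", "body": {
  "commands": [0.008,0,0,0,0,0,0.036,0.0055,0,0,0,0,0,0.036,0,0,0,0,0,0,0.036,0,0,0,0,0,0,0.045,0,0,0,0,0,0,0.06]
}}

```text
clock: 19.02
eef_pos: [423.2, 288.5, 46.2]
eef_rot: [0.478, 1.571, 0.551]
wrist_force: [0.1, -0.8, 0.1]
finger_gap: 51.6
```

Emit:
{"method": "step_arm", "body": {
  "commands": [0,0,0,0,0,0,0.075,0,0,0,0,0,0,0.075,-0.04,0,0,0,0,0,0.075,-0.06,0,0,0,0,0,0.075,-0.06,0,0,0,0,0,0.075]
}}

```text
clock: 19.65
eef_pos: [422.9, 288.3, 208.0]
eef_rot: [-2.741, 1.57, -2.667]
wrist_force: [0.2, -0.3, -0.5]
finger_gap: 75.2
```

```bash
python3 - <<'E'
from h import *
im=manip.camera("top"); manip.camera("top")
plan([(500,-330,260,20.4)],50)
E
```

```text
t 19.75 at [425.  289.6 212.5] gap 74.7 F [ 0.7  0.  -0.5]
-> [ 500 -330  260] rows 13
    [-0.0039, -0.0479, 0.0023] [-1.24, 0.04, -0.01]
    [-0.0038, -0.048, 0.0012] [-1.24, 0.04, -0.01]
    [-0.0038, -0.048, 0.0002] [-1.24, 0.04, -0.01]
    [-0.0038, -0.048, -0.0009] [-1.24, 0.04, -0.01]
    [-0.0038, -0.048, -0.0019] [-1.24, 0.04, -0.01]
    [-0.0038, -0.0479, -0.003] [-1.24, 0.04, -0.01]
    [-0.0038, -0.0478, -0.004] [-1.24, 0.04, -0.01]
    [-0.0038, -0.0477, -0.005] [-1.24, 0.04, -0.01]
    [-0.0037, -0.0476, -0.0061] [-1.24, 0.04, -0.01]
    [-0.0037, -0.0475, -0.0071] [-1.24, 0.04, -0.01]
    [-0.0037, -0.0473, -0.0081] [-1.24, 0.04, -0.01]
    [-0.0037, -0.0471, -0.0092] [-1.24, 0.04, -0.01]
    [-0.0037, -0.0469, -0.0102] [-1.24, 0.04, -0.01]
```

Emit:
{"method": "step_arm", "body": {
  "commands": [-0.004,-0.048,0.0023,-1.24,0,0,0.075,-0.004,-0.048,0.0012,-1.24,0,0,0.075,-0.004,-0.048,0,-1.24,0,0,0.075,-0.004,-0.048,-0.001,-1.24,0,0,0.075,-0.004,-0.048,-0.002,-1.24,0,0,0.075]
}}

```text
clock: 20.38
eef_pos: [451.5, 48.6, 225.8]
eef_rot: [2.861, 1.57, 3.044]
wrist_force: [0.8, 0.5, -0.2]
finger_gap: 74.9
```

Emit:
{"method": "step_arm", "body": {
  "commands": [-0.004,-0.048,-0.003,-1.24,0,0,0.075,-0.004,-0.048,-0.004,-1.24,0,0,0.075,-0.004,-0.048,-0.005,-1.24,0,0,0.075,-0.004,-0.048,-0.006,-1.24,0,0,0.075,-0.004,-0.0475,-0.007,-1.24,0,0,0.075]
}}

```text
clock: 21.0
eef_pos: [480.8, -190.6, 245.6]
eef_rot: [2.253, 1.57, 2.544]
wrist_force: [0.7, -0.3, -0.0]
finger_gap: 75.0
```

Emit:
{"method": "step_arm", "body": {
  "commands": [-0.004,-0.047,-0.008,-1.24,0,0,0.075,-0.004,-0.047,-0.009,-1.24,0,0,0.075,-0.004,-0.047,-0.01,-1.24,0,0,0.075,0,0,0,0,0,0,0.075,0,0,0,0,0,0,0.075]
}}

```text
clock: 21.62
eef_pos: [498.4, -331.0, 257.4]
eef_rot: [2.007, 1.57, 2.362]
wrist_force: [-0.8, -0.2, 0.9]
finger_gap: 74.8
```

```bash
python3 - <<'E'
from model import *
manip.camera("top")
st=manip.read_state(); print(st["clock"],st["eef_pos"],st["joints"].round(2))
im=manip.camera("wrist"); c=cam("wrist",st); N=(497,-304,np.deg2rad(20.0))
o=np.ascontiguousarray(im[:,:,::-1]); cv2.imwrite("pics/n1raw.png",o); np.savez("n1.npz",p=st["eef_pos"],r=st["eef_rot"])
o=cv2.resize(o,None,fx=1,fy=1)
draw(o,c,[(rc(N,0,68,22,5,56),(0,255,0)),(rc(N,0,-68,22,5,56),(0,255,0)),(rc(N,0,0,22,63,42),(255,0,0)),(circ(N[0],N[1],10,78),(0,255,255))])
u=px(c,[[497,-304,42]])[0].astype(int); print(u)
a=max(0,u[1]-150);b=max(0,u[0]-200); print(b,a)
cv2.imwrite("pics/n1.png",cv2.resize(o[a:a+300,b:b+400],None,fx=2,fy=2,interpolation=cv2.INTER_CUBIC))
E
```

```text
21.675 [ 498.49816353 -330.67520971  257.72146328] [-0.65  0.38  1.3   0.    1.47 -1.  ]
[326 179]
126 29
```

View pics/n1.png

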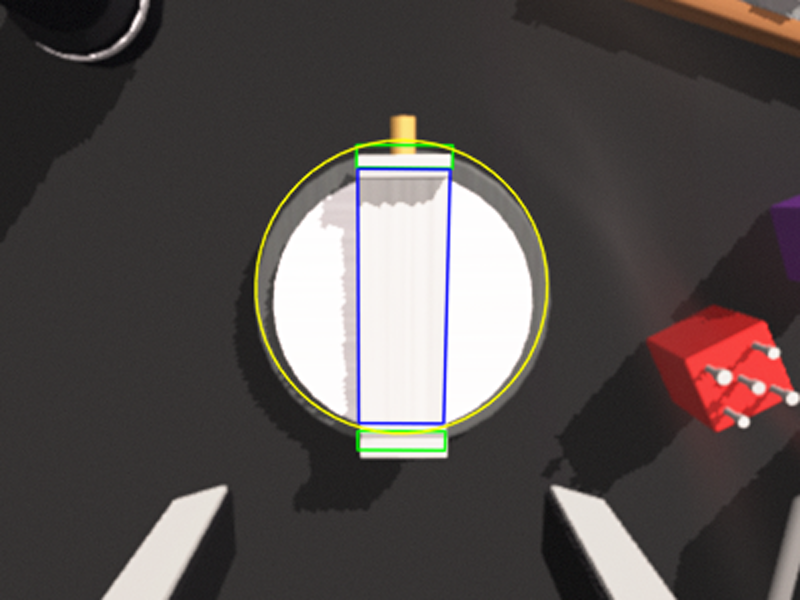

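The nest overlay sits about 4 mm too far along +y; the cheeks are at crop rows 154 and 457 against predicted 145 and 451. I'll refine it from edge profiles.

```bash
python3 - <<'E'
from model import *
d=np.load("n1.npz"); c=cam("wrist",dict(eef_pos=d["p"],eef_rot=d["r"]))
g=cv2.cvtColor(cv2.imread("pics/n1raw.png"),cv2.COLOR_BGR2GRAY).astype(int)
for u in (312,318,342): print(u,"top",[(v,g[v,u]) for v in range(100,122)])
for u in (312,320,342): print(u,"bot",[(v,g[v,u]) for v in range(238,264)])
for v in (109,254): print(v,"L",[(u,g[v,u]) for u in range(299,312)],"R",[(u,g[v,u]) for u in range(342,358)])
E
```

```text
312 top [(100, np.int64(52)), (101, np.int64(49)), (102, np.int64(51)), (103, np.int64(51)), (104, np.int64(48)), (105, np.int64(71)), (106, np.int64(183)), (107, np.int64(242)), (108, np.int64(247)), (109, np.int64(247)), (110, np.int64(247)), (111, np.int64(246)), (112, np.int64(245)), (113, np.int64(243)), (114, np.int64(241)), (115, np.int64(242)), (116, np.int64(241)), (117, np.int64(204)), (118, np.int64(159)), (119, np.int64(182)), (120, np.int64(186)), (121, np.int64(182))]
318 top [(100, np.int64(52)), (101, np.int64(52)), (102, np.int64(52)), (103, np.int64(49)), (104, np.int64(52)), (105, np.int64(77)), (106, np.int64(185)), (107, np.int64(242)), (108, np.int64(246)), (109, np.int64(247)), (110, np.int64(247)), (111, np.int64(247)), (112, np.int64(244)), (113, np.int64(243)), (114, np.int64(242)), (115, np.int64(242)), (116, np.int64(241)), (117, np.int64(202)), (118, np.int64(155)), (119, np.int64(177)), (120, np.int64(181)), (121, np.int64(180))]
342 top [(100, np.int64(50)), (101, np.int64(53)), (102, np.int64(52)), (103, np.int64(51)), (104, np.int64(65)), (105, np.int
[... 2663 characters left out ...]
)), (355, np.int64(111)), (356, np.int64(93)), (357, np.int64(75))]
254 L [(299, np.int64(34)), (300, np.int64(33)), (301, np.int64(34)), (302, np.int64(32)), (303, np.int64(33)), (304, np.int64(26)), (305, np.int64(65)), (306, np.int64(210)), (307, np.int64(244)), (308, np.int64(242)), (309, np.int64(242)), (310, np.int64(241)), (311, np.int64(241))] R [(342, np.int64(242)), (343, np.int64(242)), (344, np.int64(241)), (345, np.int64(242)), (346, np.int64(242)), (347, np.int64(244)), (348, np.int64(247)), (349, np.int64(191)), (350, np.int64(68)), (351, np.int64(48)), (352, np.int64(52)), (353, np.int64(53)), (354, np.int64(53)), (355, np.int64(53)), (356, np.int64(52)), (357, np.int64(52))]
```

```bash
python3 - <<'E'
import cv2
o=cv2.imread("pics/n1raw.png")[90:270,280:380]; cv2.imwrite("pics/n1z.png",cv2.resize(o,None,fx=3.3,fy=3.3,interpolation=cv2.INTER_NEAREST))
E
```

View pics/n1z.png

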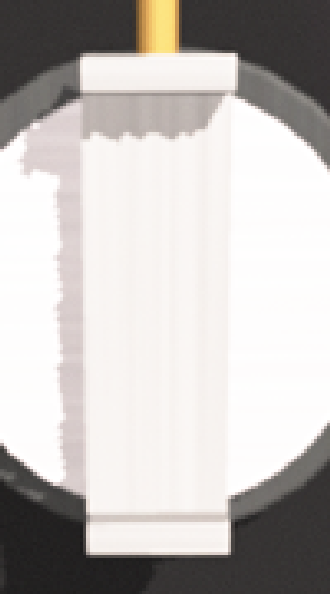

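```bash
python3 - <<'E'
from model import *
from scipy.optimize import least_squares
d=np.load("n1.npz"); c=cam("wrist",dict(eef_pos=d["p"],eef_rot=d["r"]))
uo=[(303.5,105.8),(351.6,105.5)]; ui=[(303.5,117.2),(351.6,117)]; li=[(305.5,247.8),(349.3,247.7)]; lo=[(305.6,257.6),(349.4,257.6)]
loc=[(-22,73),(22,73),(-22,63),(22,63),(-22,-63),(22,-63),(-22,-73),(22,-73)]
W=w(c,np.array(uo+ui+li+lo),56)
r=least_squares(lambda p:(tf(p,loc)-W).ravel(),[497,-304,.35]); print(r.x,np.rad2deg(r.x[2])); print((tf(r.x,loc)-W).round(1).tolist())
# top cam check
im=manip.camera("top"); ct=cam("top"); N=r.x; o=np.ascontiguousarray(im[:,:,::-1])
print("top px of cheek corners",px(ct,rc(N,0,68,22,5,56)).round(1).tolist(),px(ct,rc(N,0,-68,22,5,56)).round(1).tolist())
plan([(601.1,4.7,150,4.2),(601.1,4.7,10,4.2)],50)
E
```

```text
[ 4.98820051e+02 -3.07564739e+02  3.59555454e-01] 20.601010040395554
[[-0.0, 0.0], [0.1, -0.0], [0.1, 0.0], [-0.1, -0.0], [0.1, -0.2], [0.1, -0.1], [0.0, 0.1], [-0.3, 0.2]]
top px of cheek corners [[479.6, 267.2], [469.3, 242.3], [463.7, 244.4], [473.9, 269.4]] [[555.6, 238.2], [545.0, 213.6], [539.4, 215.7], [550.0, 240.3]]
t 21.77 at [ 498.6 -330.5  258.2] gap 74.8 F [ 0.4 -0.1 -0.9]
-> [601.1   4.7 150. ] rows 8
    [0.0135, 0.0348, 0.0266] [2.03, 0.0, 0.0]
    [0.0135, 0.0357, 0.0254] [2.03, 0.0, 0.0]
    [0.0135, 0.0366, 0.0241] [2.03, 0.0, 0.0]
    [0.0135, 0.0374, 0.0228] [2.03, 0.0, 0.0]
    [0.0135, 0.0382, 0.0214] [2.03, 0.0, 0.0]
    [0.0135, 0.0389, 0.0201] [2.03, 0.0, 0.0]
    [0.0135, 0.0396, 0.0187] [2.03, 0.0, 0.0]
    [0.0135, 0.0403, 0.0173] [2.03, 0.0, 0.0]
-> [601.1   4.7  10. ] rows 3
    [0.0467, 0.0, 0.0] [0.0, 0.0, 0.0]
    [0.0467, 0.0, 0.0] [0.0, 0.0, 0.0]
    [0.0467, 0.0, 0.0] [0.0, 0.0, 0.0]
```

```bash
python3 - <<'E'
from model import *
plan([(603,-22,230,4.2)],50)
E
```

```text
t 21.77 at [ 498.6 -330.5  258.2] gap 74.8 F [ 0.4 -0.1 -0.9]
-> [603 -22 230] rows 7
    [0.004, 0.0361, 0.0293] [2.32, 0.0, 0.0]
    [0.004, 0.0373, 0.0279] [2.32, 0.0, 0.0]
    [0.004, 0.0384, 0.0263] [2.32, 0.0, 0.0]
    [0.004, 0.0394, 0.0248] [2.32, 0.0, 0.0]
    [0.004, 0.0404, 0.0231] [2.32, 0.0, 0.0]
    [0.004, 0.0413, 0.0215] [2.32, 0.0, 0.0]
    [0.004, 0.0421, 0.0198] [2.32, 0.0, 0.0]
```

Emit:
{"method": "step_arm", "body": {
  "commands": [0.004,0.036,0.029,2.32,0,0,0.075,0.004,0.037,0.028,2.32,0,0,0.075,0.004,0.0385,0.0265,2.32,0,0,0.075,0.004,0.0395,0.025,2.32,0,0,0.075,0.004,0.0405,0.023,2.32,0,0,0.075]
}}

```text
clock: 22.4
eef_pos: [573.5, -108.9, 238.4]
eef_rot: [-0.424, 1.57, -0.272]
wrist_force: [0.1, 0.6, 1.1]
finger_gap: 74.6
```

Emit:
{"method": "step_arm", "body": {
  "commands": [0.004,0.0413,0.0215,2.32,0,0,0.075,0.004,0.042,0.02,2.32,0,0,0.075,0,0,0,0,0,0,0.075,0,0,0,0,0,0,0.075,0,0,0,0,0,0,0.075]
}}

```text
clock: 23.02
eef_pos: [603.3, -24.0, 230.5]
eef_rot: [-0.375, 1.57, -0.304]
wrist_force: [-0.6, -0.5, 0.6]
finger_gap: 74.8
```

```bash
python3 - <<'E'
from model import *
from scipy.optimize import least_squares
manip.camera("top")
st=manip.read_state(); print(st["clock"],st["eef_pos"],st["joints"].round(2))
im=manip.camera("wrist"); c=cam("wrist",st)
cv2.imwrite("pics/b1raw.png",im[:,:,::-1]); np.savez("b1.npz",p=st["eef_pos"],r=st["eef_rot"])
hsv=cv2.cvtColor(im,cv2.COLOR_RGB2HSV)
m=cv2.inRange(hsv,(20,90,150),(35,255,255)); 
k=max(cv2.findContours(m,cv2.RETR_EXTERNAL,cv2.CHAIN_APPROX_NONE)[0],key=cv2.contourArea)
b=cv2.minAreaRect(w(c,k[:,0],28).astype(np.float32)); print(b, k[:,0].min(0),k[:,0].max(0))
print("pred",px(c,rc((589.1,3.8,np.deg2rad(4.16)),12,0,14,55,28)).round(1).tolist())
x0,y0=k[:,0].min(0)-15; x1,y1=k[:,0].max(0)+15
o=np.ascontiguousarray(im[:,:,::-1]); draw(o,c,[(np.c_[cv2.boxPoints(b),[28]*4],(255,0,0))])
cv2.imwrite("pics/b1.png",cv2.resize(o[y0:y1,x0:x1],None,fx=3,fy=3,interpolation=cv2.INTER_NEAREST))
E
```

```text
23.075 [603.30675864 -24.04978533 230.45080968] [-0.1   0.4   1.32 -0.    1.41 -0.17]
((600.9573974609375, 4.4196319580078125), (27.357826232910156, 109.08537292480469), 3.7294390201568604) [304 119] [333 233]
pred [[304.5, 233.3], [332.6, 233.2], [333.4, 118.1], [303.0, 118.2]]
```

View pics/b1.png

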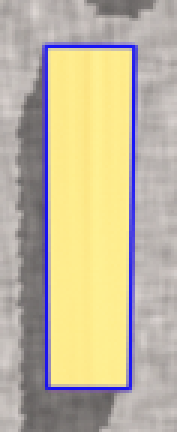

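The blue box fits the bar within a pixel, at centre (601.0, 4.4) and yaw about 4°. Next I grip it.

```bash
python3 - <<'E'
from model import *
plan([(601,4.4,60,4.1),(601,4.4,10.5,4.1)],45)
E
```

```text
t 23.12 at [603.3 -24.  230.4] gap 74.8 F [ 0.4  0.  -0.3]
-> [601.    4.4  60. ] rows 4
    [0.0426, 0.0071, -0.0001] [-0.01, 0.0, 0.0]
    [0.0426, 0.0071, -0.0001] [-0.01, 0.0, 0.0]
    [0.0426, 0.0071, -0.0001] [-0.01, 0.0, 0.0]
    [0.0426, 0.0071, -0.0001] [-0.01, 0.0, 0.0]
-> [601.    4.4  10.5] rows 2
    [0.0247, 0.0, 0.0] [0.0, 0.0, 0.0]
    [0.0248, 0.0, 0.0] [0.0, 0.0, 0.0]
```

Emit:
{"method": "step_arm", "body": {
  "commands": [0.0426,0.0071,0,0,0,0,0.06,0.0426,0.0071,0,0,0,0,0.06,0.0426,0.0071,0,0,0,0,0.06,0.0426,0.0071,0,0,0,0,0.06,0,0,0,0,0,0,0.06]
}}

```text
clock: 23.75
eef_pos: [599.8, 5.0, 57.3]
eef_rot: [3.02, 1.565, 3.092]
wrist_force: [-0.1, 0.2, 1.2]
finger_gap: 59.9
```

Emit:
{"method": "step_arm", "body": {
  "commands": [0.018,0,0,0,0,0,0.06,0.018,0,0,0,0,0,0.06,0.007,0,0,0,0,0,0.06,0,0,0,0,0,0,0.06,0,0,0,0,0,0,0.06]
}}

```text
clock: 24.38
eef_pos: [601.8, 5.1, 17.3]
eef_rot: [-0.129, 1.57, -0.058]
wrist_force: [0.1, 0.0, 0.2]
finger_gap: 60.0
```

```bash
python3 - <<'E'
from model import *
plan([(601,4.4,10,4.1)],45)
E
```

```text
t 24.38 at [601.8   5.1  17.3] gap 60.0 F [0.1 0.  0.2]
-> [601.    4.4  10. ] rows 1
    [0.0073, -0.0007, -0.0009] [0.02, 0.05, 0.01]
```

Emit:
{"method": "step_arm", "body": {
  "commands": [0.0065,-0.0007,-0.0008,0,0,0,0.06,0,0,0,0,0,0,0.05,0,0,0,0,0,0,0.04,0,0,0,0,0,0,0.032,0,0,0,0,0,0,0.028],
  "squeeze": 40
}}

```text
clock: 25.0
eef_pos: [600.4, 4.4, 10.3]
eef_rot: [3.101, 1.57, -3.11]
wrist_force: [-4.8, -0.2, 3.6]
finger_gap: 28.7
```

Emit:
{"method": "step_arm", "body": {
  "commands": [0,0,0,0,0,0,0.024,0,0,0,0,0,0,0.02,0,0,0,0,0,0,0.02]
}}

```text
clock: 25.38
eef_pos: [600.3, 4.3, 10.3]
eef_rot: [3.067, 1.57, 3.138]
wrist_force: [-5.7, 0.4, 3.8]
finger_gap: 27.7
```

```bash
python3 - <<'E'
from model import *
s=manip.read_state(); M=R.from_euler("xyz",s["eef_rot"]).as_matrix(); print(M.round(3))
plan([(601,4.4,120,4.1),(498.8,-307.6,120,20.6)],40)
E
```

```text
[[-0.001 -0.072  0.997]
 [ 0.     0.997  0.072]
 [-1.     0.    -0.001]]
t 25.38 at [600.3   4.3  10.3] gap 27.7 F [-5.7  0.4  3.8]
-> [601.    4.4 120. ] rows 3
    [-0.0366, 0.0, 0.0002] [0.0, -0.02, -0.0]
    [-0.0366, 0.0, 0.0002] [0.0, -0.02, -0.0]
    [-0.0366, 0.0, 0.0002] [0.0, -0.02, -0.0]
-> [ 498.8 -307.6  120. ] rows 9
    [0.0, -0.0338, -0.0138] [-1.83, 0.0, 0.0]
    [0.0, -0.0333, -0.0149] [-1.83, 0.0, 0.0]
    [0.0, -0.0328, -0.0159] [-1.83, 0.0, 0.0]
    [0.0, -0.0323, -0.017] [-1.83, 0.0, 0.0]
    [0.0, -0.0317, -0.018] [-1.83, 0.0, 0.0]
    [0.0, -0.0311, -0.019] [-1.83, 0.0, 0.0]
    [0.0, -0.0305, -0.02] [-1.83, 0.0, 0.0]
    [0.0, -0.0299, -0.021] [-1.83, 0.0, 0.0]
    [0.0, -0.0292, -0.0219] [-1.83, 0.0, 0.0]
```

Emit:
{"method": "step_arm", "body": {
  "commands": [-0.02,0,0,0,0,0,0.02,-0.03,0,0,0,0,0,0.02,-0.03,0,0,0,0,0,0.02,-0.03,0,0,0,0,0,0.02,0,-0.0169,-0.007,-0.92,0,0,0.02]
}}

```text
clock: 26.0
eef_pos: [596.3, -12.5, 123.9]
eef_rot: [-0.129, 1.565, -0.039]
wrist_force: [-0.3, -1.2, -5.7]
finger_gap: 27.9
```

Emit:
{"method": "step_arm", "body": {
  "commands": [0,-0.0336,-0.0144,-1.83,0,0,0.02,0,-0.0331,-0.0154,-1.83,0,0,0.02,0,-0.0326,-0.0164,-1.83,0,0,0.02,0,-0.032,-0.0175,-1.83,0,0,0.02,0,-0.0314,-0.0185,-1.83,0,0,0.02]
}}

```text
clock: 26.62
eef_pos: [537.9, -187.5, 121.2]
eef_rot: [-0.577, 1.57, -0.328]
wrist_force: [0.5, 0.3, -5.3]
finger_gap: 27.5
```

Emit:
{"method": "step_arm", "body": {
  "commands": [0,-0.0308,-0.0195,-1.83,0,0,0.02,0,-0.0302,-0.0205,-1.83,0,0,0.02,0,-0.0295,-0.0214,-1.83,0,0,0.02,0,-0.0146,-0.011,-0.92,0,0,0.02,0,0,0,0,0,0,0.02]
}}

```text
clock: 27.25
eef_pos: [498.4, -308.8, 121.0]
eef_rot: [-0.979, 1.57, -0.621]
wrist_force: [0.4, 0.6, -4.4]
finger_gap: 27.4
```

Emit:
{"method": "step_arm", "body": {
  "commands": [0,0,0,0,0,0,0.02,0,0,0,0,0,0,0.02]
}}

```text
clock: 27.5
eef_pos: [499.0, -307.1, 120.5]
eef_rot: [-0.378, 1.571, -0.017]
wrist_force: [-0.7, 1.2, -5.0]
finger_gap: 27.8
```

```bash
python3 - <<'E'
from model import *
manip.camera("side")
plan([(498.8,-307.6,62,20.6),(498.8,-307.6,46.8,20.6)],20)
E
```

```text
t 27.55 at [ 499.  -307.1  120.4] gap 27.8 F [ 0.2 -0.7 -5.1]
-> [ 498.8 -307.6   62. ] rows 3
    [0.0195, -0.0001, -0.0001] [0.01, 0.0, 0.0]
    [0.0195, -0.0001, -0.0001] [0.01, 0.0, 0.0]
    [0.0195, -0.0001, -0.0001] [0.01, 0.0, 0.0]
-> [ 498.8 -307.6   46.8] rows 1
    [0.0152, 0.0, 0.0] [0.0, 0.0, 0.0]
```

Emit:
{"method": "step_arm", "body": {
  "commands": [0.018,-0.0003,-0.0002,0,0,0,0.02,0.018,0,0,0,0,0,0.02,0.018,0,0,0,0,0,0.02,0,0,0,0,0,0,0.02,0,0,0,0,0,0,0.02]
}}

```text
clock: 28.18
eef_pos: [498.8, -308.3, 66.5]
eef_rot: [-0.945, 1.57, -0.586]
wrist_force: [-0.9, -1.0, -4.5]
finger_gap: 27.4
```

```bash
python3 - <<'E'
from model import *
manip.camera("top"); st=manip.read_state(); c=cam("wrist",st); im=manip.camera("wrist")
z=st["eef_pos"][2]-4.3; N=(498.8,-307.6,np.deg2rad(20.6)); 
o=np.ascontiguousarray(im[:,:,::-1])
draw(o,c,[(rc(N,0,68,22,5,56),(0,255,0)),(rc(N,0,-68,22,5,56),(0,255,0)),(rc(N,0,0,14,55,z+22),(255,0,0))])
u=px(c,[[N[0],N[1],60]])[0].astype(int); print(u,st["clock"],st["eef_pos"])
a=max(0,u[1]-170);b=max(0,u[0]-200)
cv2.imwrite("pics/n2.png",cv2.resize(o[a:a+300,b:b+400],None,fx=2,fy=2,interpolation=cv2.INTER_CUBIC))
plan([(498.8,-307.6,46.8,20.6)],20)
E
```

```text
[318 282] 28.225 [ 498.93921147 -308.41116511   66.80774581]
t 28.27 at [ 499.  -308.4   66.9] gap 27.5 F [ 0.2 -0.7 -5.2]
-> [ 498.8 -307.6   46.8] rows 2
    [0.0101, 0.0004, 0.0001] [-0.0, 0.02, 0.03]
    [0.0101, 0.0004, 0.0001] [-0.0, 0.02, 0.03]
```

View pics/n2.png

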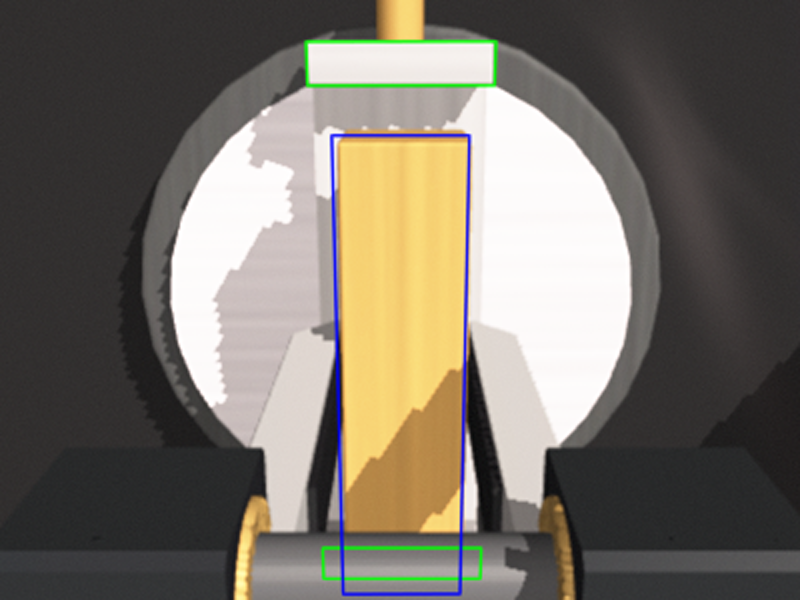

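The cheek overlay is exact, but the bar's far end looks narrower than predicted (126 px against 137 px). It may have pitched in the grip, so I check from the side.

```bash
python3 - <<'E'
from model import *
im=manip.camera("side"); c=cam("side"); st=manip.read_state(); z=st["eef_pos"][2]-4.3; N=(498.8,-307.6,np.deg2rad(20.6))
o=np.ascontiguousarray(im[:,:,::-1])
draw(o,c,[(rc(N,0,68,22,5,56),(0,255,0)),(rc(N,0,-68,22,5,56),(0,255,0)),(rc(N,0,0,14,55,z+22),(255,0,0)),(rc(N,0,0,14,55,z),(255,0,255))])
u=px(c,[[N[0],N[1],60]])[0].astype(int); a=max(0,u[1]-120);b=max(0,u[0]-130)
cv2.imwrite("pics/s2.png",cv2.resize(o[a:a+200,b:b+260],None,fx=3,fy=3,interpolation=cv2.INTER_CUBIC))
E
```

```text
(no output)
```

View pics/s2.png

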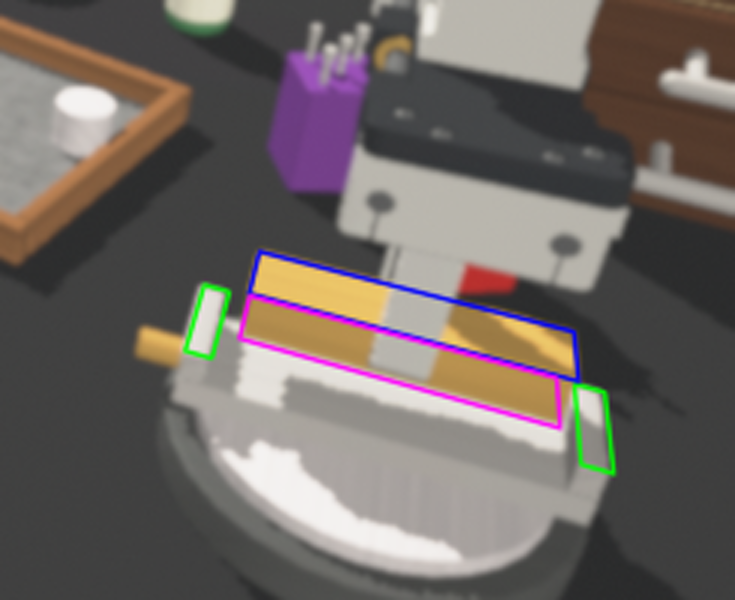

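From the side the bar is level and matches the model at the predicted height, so the pitch worry was false. I lower it.

Emit:
{"method": "step_arm", "body": {
  "commands": [0.008,0.0004,0,0,0,0,0.02,0.007,0.0003,0,0,0,0,0.02,0.003,0,0,0,0,0,0.02,0,0,0,0,0,0,0.02,0,0,0,0,0,0,0.02]
}}

```text
clock: 28.95
eef_pos: [498.5, -307.6, 48.4]
eef_rot: [-0.858, 1.571, -0.499]
wrist_force: [-0.5, -0.8, -5.3]
finger_gap: 27.6
```

```bash
python3 - <<'E'
from model import *
manip.camera("top")
plan([(498.8,-307.6,46.5,20.6)],20)
E
```

```text
t 29.0 at [ 498.5 -307.6   48.5] gap 27.5 F [ 0.1  1.1 -4.6]
-> [ 498.8 -307.6   46.5] rows 1
    [0.002, -0.0001, 0.0003] [-0.01, 0.01, 0.02]
```

Emit:
{"method": "step_arm", "body": {
  "commands": [0.002,0,0.0003,0,0,0,0.02,0.0005,0,0,0,0,0,0.02,0,0,0,0,0,0,0.02]
}}

```text
clock: 29.38
eef_pos: [498.8, -307.5, 46.3]
eef_rot: [-0.992, 1.57, -0.632]
wrist_force: [-2.0, 1.7, 3.2]
finger_gap: 27.8
```

Emit:
{"method": "step_arm", "body": {
  "commands": [0,0,0,0,0,0,0.028,0,0,0,0,0,0,0.034,0,0,0,0,0,0,0.05,0,0,0,0,0,0,0.06,0,0,0,0,0,0,0.06]
}}

```text
clock: 30.0
eef_pos: [498.7, -307.4, 45.7]
eef_rot: [1.309, 1.571, 1.669]
wrist_force: [0.7, -0.9, -0.5]
finger_gap: 58.8
```

Emit:
{"method": "step_arm", "body": {
  "commands": [-0.03,0,0,0,0,0,0.06,-0.04,0,0,0,0,0,0.06,-0.045,-0.009,0,0,0,0,0.06,-0.045,-0.009,0,0,0,0,0.07,-0.045,-0.009,0,0,0,0,0.075]
}}

```text
clock: 30.62
eef_pos: [508.1, -332.8, 252.3]
eef_rot: [-1.022, 1.571, -0.663]
wrist_force: [0.7, -0.5, -1.0]
finger_gap: 73.8
```

Emit:
{"method": "step_arm", "body": {
  "commands": [0,0,0,0,0,0,0.075,0,0,0,0,0,0,0.075]
}}

```text
clock: 30.88
eef_pos: [507.9, -332.4, 249.7]
eef_rot: [2.13, 1.569, 2.489]
wrist_force: [-0.6, 0.3, -0.2]
finger_gap: 74.7
```

```bash
python3 - <<'E'
from model import *
manip.camera("top"); st=manip.read_state(); c=cam("wrist",st); im=manip.camera("wrist"); N=(498.8,-307.6,np.deg2rad(20.6)); 
hsv=cv2.cvtColor(im,cv2.COLOR_RGB2HSV)
m=cv2.inRange(hsv,(15,90,90),(35,255,255)); 
k=max(cv2.findContours(m,cv2.RETR_EXTERNAL,cv2.CHAIN_APPROX_NONE)[0],key=cv2.contourArea)
print(cv2.minAreaRect(w(c,k[:,0],64).astype(np.float32)))
o=np.ascontiguousarray(im[:,:,::-1])
draw(o,c,[(rc(N,0,68,22,5,56),(0,255,0)),(rc(N,0,-68,22,5,56),(0,255,0)),(rc(N,0,0,14,55,64),(255,0,0))])
u=px(c,[[N[0],N[1],60]])[0].astype(int); print(u,st["clock"],st["eef_pos"])
a=max(0,u[1]-150);b=max(0,u[0]-200)
cv2.imwrite("pics/n3.png",cv2.resize(o[a:a+300,b:b+400],None,fx=2,fy=2,interpolation=cv2.INTER_CUBIC))
plan([(423.5,288.5,140,4.2)],45)
E
```

```text
((736.617919921875, -566.7775268554688), (467.8043518066406, 25.270811080932617), 20.614057540893555)
[319 182] 30.925 [ 507.78083619 -332.31067722  249.27150901]
t 30.98 at [ 507.8 -332.3  249.2] gap 75.0 F [1.  0.1 0.5]
-> [423.5 288.5 140. ] rows 15
    [0.0074, 0.0407, 0.0093] [1.09, -0.01, -0.01]
    [0.0073, 0.0409, 0.0085] [1.09, -0.01, -0.01]
    [0.0073, 0.041, 0.0077] [1.09, -0.01, -0.01]
    [0.0073, 0.0412, 0.007] [1.09, -0.01, -0.01]
    [0.0073, 0.0413, 0.0062] [1.09, -0.01, -0.01]
    [0.0073, 0.0414, 0.0054] [1.09, -0.01, -0.01]
    [0.0073, 0.0415, 0.0046] [1.09, -0.01, -0.01]
    [0.0073, 0.0416, 0.0038] [1.09, -0.01, -0.01]
    [0.0073, 0.0417, 0.003] [1.09, -0.01, -0.01]
    [0.0073, 0.0417, 0.0022] [1.09, -0.01, -0.01]
    [0.0073, 0.0417, 0.0014] [1.09, -0.01, -0.01]
    [0.0073, 0.0418, 0.0006] [1.09, -0.01, -0.01]
    [0.0073, 0.0418, -0.0002] [1.09, -0.01, -0.01]
    [0.0073, 0.0418, -0.001] [1.09, -0.01, -0.01]
    [0.0073, 0.0417, -0.0018] [1.09, -0.01, -0.01]
```

View pics/n3.png

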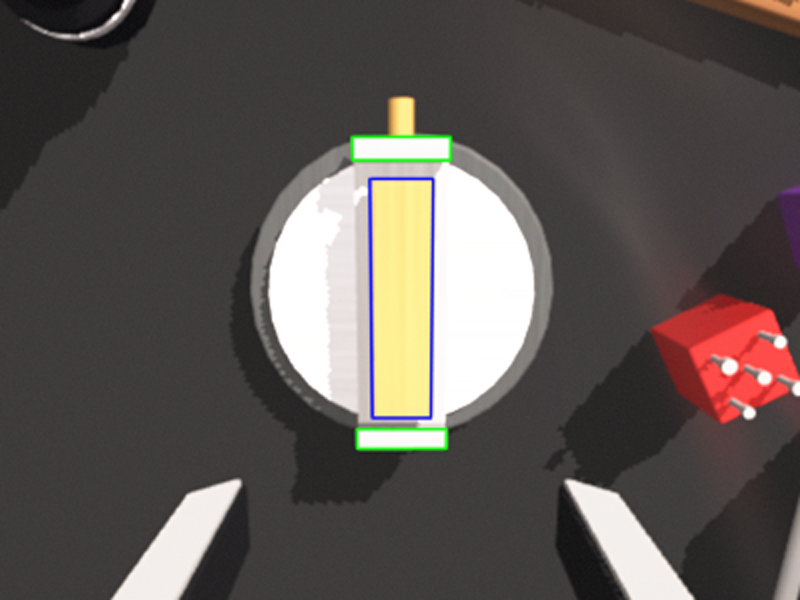

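The bar lies centred in the nest and matches the model rectangle, so the bur block can go back.

Emit:
{"method": "step_arm", "body": {
  "commands": [0.0073,0.0407,0.0093,1.09,0,0,0.075,0.0073,0.0409,0.0085,1.09,0,0,0.075,0.0073,0.041,0.0077,1.09,0,0,0.075,0.0073,0.0412,0.007,1.09,0,0,0.075,0.0073,0.0413,0.0062,1.09,0,0,0.075]
}}

```text
clock: 31.6
eef_pos: [479.3, -124.2, 213.1]
eef_rot: [2.501, 1.569, 2.765]
wrist_force: [0.8, -0.9, 0.4]
finger_gap: 75.0
```

Emit:
{"method": "step_arm", "body": {
  "commands": [0.0073,0.0414,0.0054,1.09,0,0,0.075,0.0073,0.0415,0.0046,1.09,0,0,0.075,0.0073,0.0416,0.0038,1.09,0,0,0.075,0.0073,0.0417,0.003,1.09,0,0,0.075,0.0073,0.0417,0.0022,1.09,0,0,0.075]
}}

```text
clock: 32.22
eef_pos: [451.1, 82.5, 176.7]
eef_rot: [3.099, 1.57, -3.016]
wrist_force: [0.9, 0.2, -0.2]
finger_gap: 74.8
```

Emit:
{"method": "step_arm", "body": {
  "commands": [0.0073,0.0417,0.0014,1.09,0,0,0.075,0.0073,0.0418,0.0006,1.09,0,0,0.075,0.0073,0.0418,0,1.09,0,0,0.075,0.0073,0.0418,-0.001,1.09,0,0,0.075,0.0073,0.0417,-0.0018,1.09,0,0,0.075]
}}

```text
clock: 32.85
eef_pos: [422.9, 289.3, 140.1]
eef_rot: [-2.652, 1.569, -2.578]
wrist_force: [0.5, -0.7, -0.3]
finger_gap: 75.5
```

Emit:
{"method": "step_arm", "body": {
  "commands": [0,0,0,0,0,0,0.075,0,0,0,0,0,0,0.075,0,0,0,0,0,0,0.075]
}}

```text
clock: 33.22
eef_pos: [424.0, 287.3, 141.3]
eef_rot: [-1.495, 1.571, -1.421]
wrist_force: [0.1, -0.0, -0.3]
finger_gap: 75.0
```

```bash
python3 - <<'E'
from model import *
st=manip.read_state(); c=cam("wrist",st); im=manip.camera("wrist")
o=np.ascontiguousarray(im[:,:,::-1])
M=(423.2,288.3,np.deg2rad(4.2))
draw(o,c,[(rc(M,0,0,21,21,66),(255,0,255)),(circ(513.2,288,86,18),(255,0,255)),(circ(604.3,287,84,22.5),(255,0,255))])
cv2.imwrite("pics/m1.png",o)
plan([(423.3,288.5,110,4.2),(423.3,288.5,46.3,4.2)],35)
E
```

```text
t 33.27 at [424.1 287.3 141.4] gap 75.1 F [-0.4 -0.7  0.5]
-> [423.3 288.5 110. ] rows 1
    [0.0314, 0.0012, -0.0007] [-0.02, 0.01, 0.0]
-> [423.3 288.5  46.3] rows 2
    [0.0319, 0.0, 0.0] [0.0, 0.0, 0.0]
    [0.0319, 0.0, 0.0] [0.0, 0.0, 0.0]
```

View pics/m1.png

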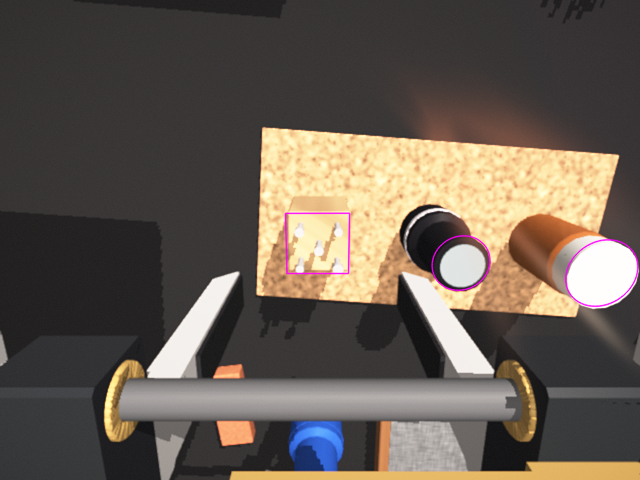

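All three stand upright where they were set, and the overlay matches. I grip the bur block. That is 13 pictures viewed.

Emit:
{"method": "step_arm", "body": {
  "commands": [0.0314,0.0012,-0.0007,0,0,0,0.075,0.0319,0,0,0,0,0,0.075,0.0319,0,0,0,0,0,0.075,0,0,0,0,0,0,0.075,0,0,0,0,0,0,0.06],
  "squeeze": 15
}}

```text
clock: 33.9
eef_pos: [423.8, 289.3, 47.4]
eef_rot: [0.464, 1.569, 0.537]
wrist_force: [-1.2, 0.1, 0.5]
finger_gap: 68.1
```

Emit:
{"method": "step_arm", "body": {
  "commands": [0,0,0,0,0,0,0.05,0,0,0,0,0,0,0.045,0,0,0,0,0,0,0.04,0,0,0,0,0,0,0.036,0,0,0,0,0,0,0.036]
}}

```text
clock: 34.52
eef_pos: [423.2, 289.4, 46.5]
eef_rot: [0.414, 1.57, 0.489]
wrist_force: [-1.6, -1.2, 6.2]
finger_gap: 41.6
```

```bash
python3 - <<'E'
from model import *
plan([(423.3,288.5,110,4.2),(558.6,-59.3,110,4.2)],40)
E
```

```text
t 34.52 at [423.2 289.4  46.5] gap 41.6 F [-1.6 -1.2  6.2]
-> [423.3 288.5 110. ] rows 2
    [-0.0317, -0.0005, 0.0] [0.02, 0.02, -0.01]
    [-0.0317, -0.0005, 0.0] [0.02, 0.02, -0.01]
-> [558.6 -59.3 110. ] rows 10
    [0.0, -0.0357, 0.0109] [0.0, 0.0, 0.0]
    [0.0, -0.0357, 0.0109] [0.0, 0.0, 0.0]
    [0.0, -0.0357, 0.0109] [0.0, 0.0, 0.0]
    [0.0, -0.0357, 0.0109] [0.0, 0.0, 0.0]
    [0.0, -0.0357, 0.0109] [0.0, 0.0, 0.0]
    [0.0, -0.0357, 0.0109] [0.0, 0.0, 0.0]
    [0.0, -0.0357, 0.0109] [0.0, 0.0, 0.0]
    [0.0, -0.0357, 0.0109] [0.0, 0.0, 0.0]
    [0.0, -0.0357, 0.0109] [0.0, 0.0, 0.0]
    [0.0, -0.0357, 0.0109] [0.0, 0.0, 0.0]
```

Emit:
{"method": "step_arm", "body": {
  "commands": [-0.02,0,0,0,0,0,0.036,-0.025,0,0,0,0,0,0.036,-0.02,0,0,0,0,0,0.036,0,-0.018,0.0055,0,0,0,0.036,0,-0.0357,0.0109,0,0,0,0.036]
}}

```text
clock: 35.15
eef_pos: [443.2, 236.0, 110.1]
eef_rot: [-2.729, 1.57, -2.653]
wrist_force: [-0.0, -0.3, -1.4]
finger_gap: 42.1
```

Emit:
{"method": "step_arm", "body": {
  "commands": [0,-0.0357,0.0109,0,0,0,0.036,0,-0.0357,0.0109,0,0,0,0.036,0,-0.0357,0.0109,0,0,0,0.036,0,-0.0357,0.0109,0,0,0,0.036,0,-0.0357,0.0109,0,0,0,0.036]
}}

```text
clock: 35.78
eef_pos: [510.7, 60.7, 109.8]
eef_rot: [-3.087, 1.569, -3.013]
wrist_force: [0.1, 0.8, -0.6]
finger_gap: 41.8
```

Emit:
{"method": "step_arm", "body": {
  "commands": [0,-0.0357,0.0109,0,0,0,0.036,0,-0.0357,0.0109,0,0,0,0.036,0,-0.0357,0.0109,0,0,0,0.036,0,-0.035,0.0109,0,0,0,0.036,0,-0.0177,0.0054,0,0,0,0.036]
}}

```text
clock: 36.4
eef_pos: [571.2, -95.0, 109.8]
eef_rot: [2.911, 1.569, 2.984]
wrist_force: [-0.1, -0.7, -1.7]
finger_gap: 42.0
```

Emit:
{"method": "step_arm", "body": {
  "commands": [0,0,0,0,0,0,0.036,0.02,0,0,0,0,0,0.036,0.02,0,0,0,0,0,0.036,0,0,0,0,0,0,0.036,0,0,0,0,0,0,0.036]
}}

```text
clock: 37.02
eef_pos: [571.8, -92.2, 71.8]
eef_rot: [-0.178, 1.57, -0.104]
wrist_force: [0.6, 0.0, -1.6]
finger_gap: 41.7
```

```bash
python3 - <<'E'
from model import *
manip.camera("top");manip.camera("top")
plan([(558.6,-58.6,48.4,4.2)],40)
E
```

```text
t 37.12 at [572.  -92.5  72. ] gap 42.3 F [-0.4  0.4 -0.6]
-> [558.6 -58.6  48.4] rows 2
    [0.0118, 0.0174, -0.0054] [0.03, 0.04, 0.01]
    [0.0118, 0.0174, -0.0054] [0.03, 0.04, 0.01]
```

I overshot by one row but touched nothing (the tin is about 6 mm clear). I back off sideways first and then lower.

Emit:
{"method": "step_arm", "body": {
  "commands": [0,0.0174,-0.0054,0,0,0,0.036,0,0.0174,-0.0054,0,0,0,0.036,0.01,0,0,0,0,0,0.036,0.008,0,0,0,0,0,0.036,0,0,0,0,0,0,0.036]
}}

```text
clock: 37.75
eef_pos: [557.9, -59.0, 52.1]
eef_rot: [2.899, 1.569, 2.972]
wrist_force: [-0.2, -0.5, -2.1]
finger_gap: 41.7
```

```bash
python3 - <<'E'
from model import *
manip.camera("top");manip.camera("top")
plan([(558.6,-58.6,48.4,4.2)],40)
E
```

```text
t 37.85 at [558.3 -59.2  52.9] gap 41.9 F [-0.2  0.1  0.1]
-> [558.6 -58.6  48.4] rows 1
    [0.0045, 0.0006, 0.0003] [0.02, -0.02, -0.0]
```

Emit:
{"method": "step_arm", "body": {
  "commands": [0.0025,0.0005,0.0003,0,0,0,0.036,0.0018,0,0,0,0,0,0.036,0,0,0,0,0,0,0.036,0,0,0,0,0,0,0.045,0,0,0,0,0,0,0.06]
}}

```text
clock: 38.48
eef_pos: [558.7, -58.3, 48.9]
eef_rot: [-0.196, 1.57, -0.121]
wrist_force: [-0.1, -0.1, -0.1]
finger_gap: 51.8
```

Emit:
{"method": "step_arm", "body": {
  "commands": [0,0,0,0,0,0,0.075,0,0,0,0,0,0,0.075,-0.03,0,0,0,0,0,0.075,-0.04,0,0,0,0,0,0.075,-0.035,0,0,0,0,0,0.075]
}}

```text
clock: 39.1
eef_pos: [558.6, -58.3, 155.2]
eef_rot: [-0.224, 1.57, -0.15]
wrist_force: [0.4, -0.6, 0.1]
finger_gap: 74.6
```

Emit:
{"method": "step_arm", "body": {
  "commands": [0,0,0,0,0,0,0.075,0,0,0,0,0,0,0.075]
}}

```text
clock: 39.35
eef_pos: [558.2, -58.3, 153.0]
eef_rot: [2.903, 1.57, 2.977]
wrist_force: [1.0, 0.4, -0.4]
finger_gap: 75.6
```

```bash
python3 - <<'E'
from model import *
plan([(513.3,287.8,150,4.2)],45)
E
```

```text
t 39.35 at [558.2 -58.3 153. ] gap 75.6 F [ 1.   0.4 -0.4]
-> [513.3 287.8 150. ] rows 8
    [0.0004, 0.0436, -0.0024] [0.01, -0.01, -0.0]
    [0.0004, 0.0436, -0.0024] [0.01, -0.01, -0.0]
    [0.0004, 0.0436, -0.0024] [0.01, -0.01, -0.0]
    [0.0004, 0.0436, -0.0024] [0.01, -0.01, -0.0]
    [0.0004, 0.0436, -0.0024] [0.01, -0.01, -0.0]
    [0.0004, 0.0436, -0.0024] [0.01, -0.01, -0.0]
    [0.0004, 0.0436, -0.0024] [0.01, -0.01, -0.0]
    [0.0004, 0.0436, -0.0024] [0.01, -0.01, -0.0]
```

Emit:
{"method": "step_arm", "body": {
  "commands": [0,0.0436,-0.0024,0,0,0,0.075,0,0.0436,-0.0024,0,0,0,0.075,0,0.0436,-0.0024,0,0,0,0.075,0,0.0436,-0.0024,0,0,0,0.075,0,0.0436,-0.0024,0,0,0,0.075]
}}

```text
clock: 39.98
eef_pos: [529.6, 159.4, 152.4]
eef_rot: [-3.002, 1.569, -2.928]
wrist_force: [0.9, -0.3, 0.5]
finger_gap: 75.3
```

Emit:
{"method": "step_arm", "body": {
  "commands": [0,0.0436,-0.0024,0,0,0,0.075,0,0.0436,-0.0024,0,0,0,0.075,0,0.0436,-0.0024,0,0,0,0.075,0,0,0,0,0,0,0.075,0,0,0,0,0,0,0.075]
}}

```text
clock: 40.6
eef_pos: [513.3, 287.5, 152.7]
eef_rot: [-2.673, 1.569, -2.599]
wrist_force: [0.6, -0.2, -0.4]
finger_gap: 74.7
```

```bash
python3 - <<'E'
from model import *
manip.camera("top");manip.camera("top")
plan([(513.3,287.8,46.4,4.2)],36)
E
```

```text
t 40.7 at [513.7 287.1 153.3] gap 75.0 F [-0.5 -0.1  0.9]
-> [513.3 287.8  46.4] rows 3
    [0.0356, 0.0003, -0.0001] [-0.01, -0.02, 0.01]
    [0.0356, 0.0003, -0.0001] [-0.01, -0.02, 0.01]
    [0.0356, 0.0003, -0.0001] [-0.01, -0.02, 0.01]
```

Emit:
{"method": "step_arm", "body": {
  "commands": [0.0356,0.0003,0,0,0,0,0.075,0.0356,0.0003,0,0,0,0,0.075,0.0356,0,0,0,0,0,0.075,0,0,0,0,0,0,0.075,0,0,0,0,0,0,0.06]
}}

```text
clock: 41.32
eef_pos: [514.3, 288.5, 48.4]
eef_rot: [0.377, 1.569, 0.451]
wrist_force: [0.6, 0.2, -0.4]
finger_gap: 68.2
```

Emit:
{"method": "step_arm", "body": {
  "commands": [0,0,0,0,0,0,0.048,0,0,0,0,0,0,0.042,0,0,0,0,0,0,0.036,0,0,0,0,0,0,0.03,0,0,0,0,0,0,0.03]
}}

```text
clock: 41.95
eef_pos: [513.6, 288.8, 47.2]
eef_rot: [0.467, 1.571, 0.541]
wrist_force: [-2.1, -0.3, 3.7]
finger_gap: 35.2
```

```bash
python3 - <<'E'
from model import *
plan([(513.3,287.8,120,4.2),(554.4,0.5,120,4.2)],40)
E
```

```text
t 41.95 at [513.6 288.8  47.2] gap 35.2 F [-2.1 -0.3  3.7]
-> [513.3 287.8 120. ] rows 2
    [-0.0364, -0.0005, -0.0002] [0.02, 0.01, -0.0]
    [-0.0364, -0.0005, -0.0002] [0.02, 0.01, -0.0]
-> [5.544e+02 5.000e-01 1.200e+02] rows 8
    [0.0, -0.0362, 0.0025] [0.0, 0.0, 0.0]
    [0.0, -0.0362, 0.0025] [0.0, 0.0, 0.0]
    [0.0, -0.0362, 0.0025] [0.0, 0.0, 0.0]
    [0.0, -0.0362, 0.0025] [0.0, 0.0, 0.0]
    [0.0, -0.0362, 0.0025] [0.0, 0.0, 0.0]
    [0.0, -0.0362, 0.0025] [0.0, 0.0, 0.0]
    [0.0, -0.0362, 0.0025] [0.0, 0.0, 0.0]
    [0.0, -0.0362, 0.0025] [0.0, 0.0, 0.0]
```

Emit:
{"method": "step_arm", "body": {
  "commands": [-0.02,0,0,0,0,0,0.03,-0.03,0,0,0,0,0,0.03,-0.022,0,0,0,0,0,0.03,0,-0.018,0.0012,0,0,0,0.03,0,-0.0362,0.0025,0,0,0,0.03]
}}

```text
clock: 42.58
eef_pos: [520.7, 233.9, 117.6]
eef_rot: [-2.783, 1.569, -2.707]
wrist_force: [0.9, -0.2, -0.8]
finger_gap: 35.0
```

Emit:
{"method": "step_arm", "body": {
  "commands": [0,-0.0362,0.0025,0,0,0,0.03,0,-0.0362,0.0025,0,0,0,0.03,0,-0.0362,0.0025,0,0,0,0.03,0,-0.0362,0.0025,0,0,0,0.03,0,-0.0362,0.0025,0,0,0,0.03]
}}

```text
clock: 43.2
eef_pos: [546.3, 53.0, 117.4]
eef_rot: [-3.106, 1.569, -3.032]
wrist_force: [1.3, 0.2, -1.8]
finger_gap: 35.2
```

Emit:
{"method": "step_arm", "body": {
  "commands": [0,-0.0362,0.0025,0,0,0,0.03,0,-0.018,0.0012,0,0,0,0.03,0,0,0,0,0,0,0.03,0,0,0,0,0,0,0.03,0,0,0,0,0,0,0.03]
}}

```text
clock: 43.82
eef_pos: [554.7, 2.5, 118.9]
eef_rot: [2.172, 1.571, 2.247]
wrist_force: [0.3, -0.3, -0.5]
finger_gap: 34.8
```

```bash
python3 - <<'E'
from model import *
manip.camera("top")
plan([(554.4,1.5,49.2,4.2)],18)
E
```

```text
t 43.88 at [554.7   2.4 118.9] gap 35.1 F [-0.1  0.2 -1.7]
-> [554.4   1.5  49.2] rows 4
    [0.0174, -0.0002, -0.0001] [0.03, -0.0, -0.0]
    [0.0174, -0.0002, -0.0001] [0.03, -0.0, -0.0]
    [0.0174, -0.0002, -0.0001] [0.03, -0.0, -0.0]
    [0.0174, -0.0002, -0.0001] [0.03, -0.0, -0.0]
```

Emit:
{"method": "step_arm", "body": {
  "commands": [0.022,-0.0004,0,0,0,0,0.03,0.022,-0.0004,0,0,0,0,0.03,0.02,0,0,0,0,0,0.03,0,0,0,0,0,0,0.03,0,0,0,0,0,0,0.03]
}}

```text
clock: 44.5
eef_pos: [555.3, 1.0, 55.8]
eef_rot: [-0.134, 1.57, -0.059]
wrist_force: [-0.1, 0.0, -1.9]
finger_gap: 35.0
```

```bash
python3 - <<'E'
from model import *
manip.camera("top")
plan([(554.4,1.5,49.2,4.2)],18)
E
```

```text
t 44.55 at [555.4   0.9  56. ] gap 35.3 F [-0.4  0.3 -0.2]
-> [554.4   1.5  49.2] rows 1
    [0.0067, 0.0006, -0.001] [0.06, 0.08, 0.01]
```

Emit:
{"method": "step_arm", "body": {
  "commands": [0.004,0.0006,-0.001,0,0,0,0.03,0.0025,0,0,0,0,0,0.03,0,0,0,0,0,0,0.03,0,0,0,0,0,0,0.04,0,0,0,0,0,0,0.06]
}}

```text
clock: 45.18
eef_pos: [553.9, 1.2, 48.5]
eef_rot: [-0.209, 1.571, -0.134]
wrist_force: [-0.2, 0.4, -0.1]
finger_gap: 46.8
```

Emit:
{"method": "step_arm", "body": {
  "commands": [0,0,0,0,0,0,0.075,0,0,0,0,0,0,0.075,-0.03,0,0,0,0,0,0.075,-0.04,0,0,0,0,0,0.075,-0.035,0,0,0,0,0,0.075]
}}

```text
clock: 45.8
eef_pos: [553.8, 1.3, 154.8]
eef_rot: [-0.161, 1.57, -0.087]
wrist_force: [0.3, 0.2, -1.4]
finger_gap: 75.0
```

Emit:
{"method": "step_arm", "body": {
  "commands": [0,0,0,0,0,0,0.075,0,0,0,0,0,0,0.075]
}}

```text
clock: 46.05
eef_pos: [553.5, 1.3, 152.7]
eef_rot: [2.986, 1.57, 3.06]
wrist_force: [0.2, 0.0, -1.1]
finger_gap: 75.1
```

```bash
python3 - <<'E'
from model import *
plan([(604.2,286.8,150,4.2)],45)
E
```

```text
t 46.05 at [553.5   1.3 152.7] gap 75.1 F [ 0.2  0.  -1.1]
-> [604.2 286.8 150. ] rows 7
    [0.0004, 0.0401, 0.0102] [0.01, -0.01, -0.0]
    [0.0004, 0.0401, 0.0102] [0.01, -0.01, -0.0]
    [0.0004, 0.0401, 0.0102] [0.01, -0.01, -0.0]
    [0.0004, 0.0401, 0.0102] [0.01, -0.01, -0.0]
    [0.0004, 0.0401, 0.0102] [0.01, -0.01, -0.0]
    [0.0004, 0.0401, 0.0102] [0.01, -0.01, -0.0]
    [0.0004, 0.0401, 0.0102] [0.01, -0.01, -0.0]
```

Emit:
{"method": "step_arm", "body": {
  "commands": [0,0.0401,0.0102,0,0,0,0.075,0,0.0401,0.0102,0,0,0,0.075,0,0.0401,0.0102,0,0,0,0.075,0,0.0401,0.0102,0,0,0,0.075,0,0.0401,0.0102,0,0,0,0.075]
}}

```text
clock: 46.68
eef_pos: [589.5, 206.2, 151.8]
eef_rot: [-2.942, 1.569, -2.868]
wrist_force: [0.3, -0.4, -0.6]
finger_gap: 75.0
```

Emit:
{"method": "step_arm", "body": {
  "commands": [0,0.0401,0.0102,0,0,0,0.075,0,0.0401,0.0102,0,0,0,0.075,0,0,0,0,0,0,0.075,0,0,0,0,0,0,0.075,0,0,0,0,0,0,0.075]
}}

```text
clock: 47.3
eef_pos: [604.3, 285.5, 153.1]
eef_rot: [-2.71, 1.57, -2.637]
wrist_force: [-0.7, 0.1, -0.3]
finger_gap: 75.0
```

```bash
python3 - <<'E'
from model import *
manip.camera("top")
plan([(604.2,286.8,46.6,4.2)],36)
E
```

```text
t 47.35 at [604.4 285.5 153.3] gap 74.9 F [-0.7  0.3 -0.1]
-> [604.2 286.8  46.6] rows 3
    [0.0356, 0.0004, -0.0] [-0.01, -0.0, 0.0]
    [0.0356, 0.0004, -0.0] [-0.01, -0.0, 0.0]
    [0.0356, 0.0004, -0.0] [-0.01, -0.0, 0.0]
```

Emit:
{"method": "step_arm", "body": {
  "commands": [0.0356,0.0004,0,0,0,0,0.075,0.0356,0.0004,0,0,0,0,0.075,0.0356,0,0,0,0,0,0.075,0,0,0,0,0,0,0.075,0,0,0,0,0,0,0.06]
}}

```text
clock: 47.98
eef_pos: [605.0, 287.2, 48.5]
eef_rot: [0.311, 1.569, 0.384]
wrist_force: [-0.5, 0.1, -0.2]
finger_gap: 68.2
```

Emit:
{"method": "step_arm", "body": {
  "commands": [0,0,0,0,0,0,0.055,0,0,0,0,0,0,0.05,0,0,0,0,0,0,0.045,0,0,0,0,0,0,0.04,0,0,0,0,0,0,0.04]
}}

```text
clock: 48.6
eef_pos: [604.4, 287.4, 47.4]
eef_rot: [0.314, 1.57, 0.388]
wrist_force: [-1.7, -0.4, 6.9]
finger_gap: 47.4
```

```bash
python3 - <<'E'
from model import *
s=manip.read_state()["eef_pos"]
plan([(s[0],s[1],120,4.2),(549.8,60.2+s[1]-286.9,120,4.2)],40)
E
```

```text
t 48.6 at [604.4 287.4  47.4] gap 47.4 F [-1.7 -0.4  6.9]
-> [604.4 287.4 120. ] rows 2
    [-0.0363, 0.0, 0.0] [0.02, 0.02, -0.01]
    [-0.0363, 0.0, 0.0] [0.02, 0.02, -0.01]
-> [549.8  60.7 120. ] rows 6
    [0.0, -0.037, -0.0118] [0.0, 0.0, 0.0]
    [0.0, -0.037, -0.0118] [0.0, 0.0, 0.0]
    [0.0, -0.037, -0.0118] [0.0, 0.0, 0.0]
    [0.0, -0.037, -0.0118] [0.0, 0.0, 0.0]
    [0.0, -0.037, -0.0118] [0.0, 0.0, 0.0]
    [0.0, -0.037, -0.0118] [0.0, 0.0, 0.0]
```

Emit:
{"method": "step_arm", "body": {
  "commands": [-0.02,0,0,0,0,0,0.04,-0.03,0,0,0,0,0,0.04,-0.022,0,0,0,0,0,0.04,0,-0.0185,-0.006,0,0,0,0.04,0,-0.037,-0.0118,0,0,0,0.04]
}}

```text
clock: 49.22
eef_pos: [590.4, 230.8, 119.8]
eef_rot: [0.306, 1.57, 0.381]
wrist_force: [1.4, -0.4, -1.6]
finger_gap: 47.1
```

Emit:
{"method": "step_arm", "body": {
  "commands": [0,-0.037,-0.0118,0,0,0,0.04,0,-0.037,-0.0118,0,0,0,0.04,0,-0.037,-0.0118,0,0,0,0.04,0,-0.037,-0.0118,0,0,0,0.04,0,-0.0185,-0.0058,0,0,0,0.04]
}}

```text
clock: 49.85
eef_pos: [549.9, 59.2, 119.7]
eef_rot: [-0.074, 1.57, -0.001]
wrist_force: [1.0, -0.2, -1.1]
finger_gap: 47.2
```

Emit:
{"method": "step_arm", "body": {
  "commands": [0,0,0,0,0,0,0.04,0,0,0,0,0,0,0.04,0,0,0,0,0,0,0.04]
}}

```text
clock: 50.22
eef_pos: [550.2, 61.6, 118.6]
eef_rot: [2.339, 1.571, 2.415]
wrist_force: [-0.0, -1.0, -1.3]
finger_gap: 47.5
```

```bash
python3 - <<'E'
from model import *
manip.camera("top")
plan([(549.8,60.8,48.9,4.2)],18)
E
```

```text
t 50.27 at [550.1  61.5 118.6] gap 46.8 F [ 0.1 -0.5 -0.6]
-> [549.8  60.8  48.9] rows 4
    [0.0174, -0.0002, -0.0001] [0.03, -0.0, -0.0]
    [0.0174, -0.0002, -0.0001] [0.03, -0.0, -0.0]
    [0.0174, -0.0002, -0.0001] [0.03, -0.0, -0.0]
    [0.0174, -0.0002, -0.0001] [0.03, -0.0, -0.0]
```

Emit:
{"method": "step_arm", "body": {
  "commands": [0.022,-0.0003,0,0,0,0,0.04,0.022,-0.0003,0,0,0,0,0.04,0.02,0,0,0,0,0,0.04,0,0,0,0,0,0,0.04,0,0,0,0,0,0,0.04]
}}

```text
clock: 50.9
eef_pos: [550.5, 60.4, 55.4]
eef_rot: [0.029, 1.57, 0.103]
wrist_force: [0.2, 0.0, -1.0]
finger_gap: 47.3
```

```bash
python3 - <<'E'
from model import *
manip.camera("top")
plan([(549.8,60.8,48.9,4.2)],18)
E
```

```text
t 50.95 at [550.6  60.3  55.6] gap 47.5 F [ 0.4  0.6 -1. ]
-> [549.8  60.8  48.9] rows 1
    [0.0067, 0.0006, -0.0007] [0.05, 0.07, 0.0]
```

Next I lower it, release, and rise to the same viewpoint as the first close look for the final check.

Emit:
{"method": "step_arm", "body": {
  "commands": [0.004,0.0005,-0.0007,0,0,0,0.04,0.0025,0,0,0,0,0,0.04,0,0,0,0,0,0,0.04,0,0,0,0,0,0,0.05,0,0,0,0,0,0,0.07]
}}

```text
clock: 51.58
eef_pos: [549.4, 60.5, 48.2]
eef_rot: [-0.056, 1.571, 0.018]
wrist_force: [-0.1, -0.1, 0.0]
finger_gap: 56.8
```

Emit:
{"method": "step_arm", "body": {
  "commands": [0,0,0,0,0,0,0.075,0,0,0,0,0,0,0.075,-0.03,0,0,0,0,0,0.075,-0.04,0,0,0,0,0,0.075,-0.035,0,0,0,0,0,0.075]
}}

```text
clock: 52.2
eef_pos: [549.3, 60.5, 154.6]
eef_rot: [-0.038, 1.57, 0.036]
wrist_force: [0.3, -0.8, 0.5]
finger_gap: 74.7
```

Emit:
{"method": "step_arm", "body": {
  "commands": [-0.035,-0.02,-0.0005,0,0,0,0.094,-0.035,-0.02,0,0,0,0,0.094,-0.035,-0.02,0,0,0,0,0.094,0,0,0,0,0,0,0.094,0,0,0,0,0,0,0.094]
}}

```text
clock: 52.82
eef_pos: [553.0, 0.8, 257.2]
eef_rot: [2.923, 1.57, 2.997]
wrist_force: [0.3, -0.0, -0.3]
finger_gap: 94.0
```

```bash
python3 - <<'E'
from model import *
manip.camera("top");st=manip.read_state(); c=cam("wrist",st); im=manip.camera("wrist"); T=(589.1,3.8,np.deg2rad(4.16))
print(st["clock"],st["eef_pos"])
o=np.ascontiguousarray(im[:,:,::-1]); draw(o,c,tray_polys(T)); cv2.imwrite("pics/w9.png",o[40:340,220:500].repeat(2,0).repeat(2,1))
t=manip.camera("top"); cv2.imwrite("pics/t9.png",t[:,:,::-1])
E
```

```text
52.875 [552.88671593   0.99377003 256.9471654 ]
```

View pics/w9.png

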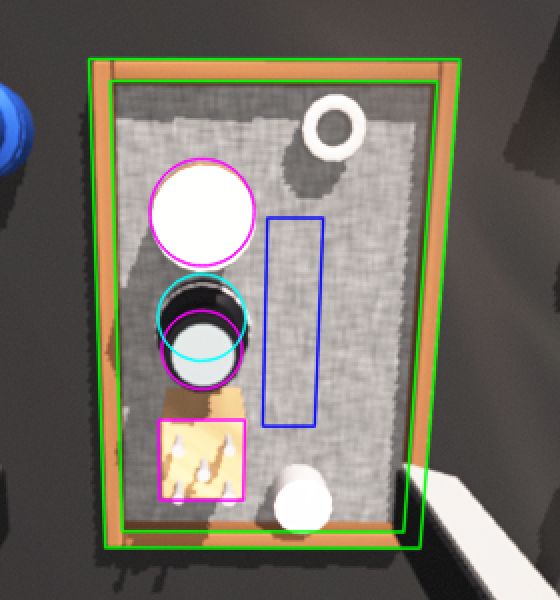

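```bash
python3 - <<'E'
from h import *
s=manip.read_state()["eef_pos"]
plan([(s[0]-120,s[1]-200,s[2]+40,4.2)],45)
E
```

```text
t 52.98 at [552.9   1.1 257.1] gap 94.2 F [-0.5  0.   0.5]
-> [ 432.9 -198.9  297.1] rows 6
    [-0.0066, -0.0317, -0.0224] [0.01, -0.02, -0.0]
    [-0.0066, -0.0318, -0.0224] [0.01, -0.02, -0.0]
    [-0.0066, -0.0318, -0.0224] [0.01, -0.02, -0.0]
    [-0.0067, -0.0318, -0.0224] [0.01, -0.02, -0.0]
    [-0.0067, -0.0318, -0.0224] [0.01, -0.02, -0.0]
    [-0.0067, -0.0318, -0.0224] [0.01, -0.02, -0.0]
```

In the tray view all three are upright on their outlines, and the tin and collar look undisturbed. I move the arm aside to compare exactly with the first top picture.

Emit:
{"method": "step_arm", "body": {
  "commands": [-0.0066,-0.0318,-0.0224,0,0,0,0.094,-0.0066,-0.0318,-0.0224,0,0,0,0.094,-0.0066,-0.0318,-0.0224,0,0,0,0.094,-0.0066,-0.0318,-0.0224,0,0,0,0.094,-0.0066,-0.0318,-0.0224,0,0,0,0.094]
}}

```text
clock: 53.6
eef_pos: [452.6, -166.8, 290.7]
eef_rot: [2.613, 1.57, 2.687]
wrist_force: [0.6, -1.1, -0.1]
finger_gap: 94.1
```

Emit:
{"method": "step_arm", "body": {
  "commands": [-0.0066,-0.0318,-0.0224,0,0,0,0.094,0,-0.04,-0.02,0,0,0,0.094,0,-0.04,-0.02,0,0,0,0.094,0,0,0,0,0,0,0.094,0,0,0,0,0,0,0.094]
}}

```text
clock: 54.22
eef_pos: [399.6, -281.8, 297.3]
eef_rot: [2.161, 1.57, 2.235]
wrist_force: [-0.6, 0.3, 0.1]
finger_gap: 93.9
```

```bash
python3 - <<'E'
from h import *
t=manip.camera("top")[:,:,::-1]; cv2.imwrite("pics/t10.png",t); a=cv2.imread("pics/top0.png")
for n,(u,v,r) in dict(jar=(288,206,17),eye=(323,206,16),bur=(358,206,16),tin=(377,175,12),collar=(263,179,12),rim=(322,145,30)).items():
    A=cv2.cvtColor(a[v-r:v+r,u-r:u+r],6); B=cv2.cvtColor(np.ascontiguousarray(t[v-r-6:v+r+6,u-r-6:u+r+6]),6)
    s=cv2.matchTemplate(B,A,cv2.TM_CCOEFF_NORMED); _,mx,_,(i,j)=cv2.minMaxLoc(s)
    f=lambda l,c,h:(l-h)/(2*(l-2*c+h)+1e-9)
    sx=f(s[j,i-1],s[j,i],s[j,i+1]) if 0<i<12 else 0; sy=f(s[j-1,i],s[j,i],s[j+1,i]) if 0<j<12 else 0
    print(n,round(float(mx),3),"shift px du,dv",round(float(i-6+sx),2),round(float(j-6+sy),2))
cv2.imwrite("pics/cmp.png",np.vstack([cv2.resize(x[130:260,230:570],None,fx=2.2,fy=2.2) for x in (a,t)]))
E
```

```text
jar 0.946 shift px du,dv 0.17 0.46
eye 0.925 shift px du,dv 0.03 -0.04
bur 0.931 shift px du,dv -0.18 -0.85
tin 0.999 shift px du,dv 0.02 0.01
collar 1.0 shift px du,dv 0.02 -0.0
rim 1.0 shift px du,dv 0.0 0.0
```

View pics/cmp.png

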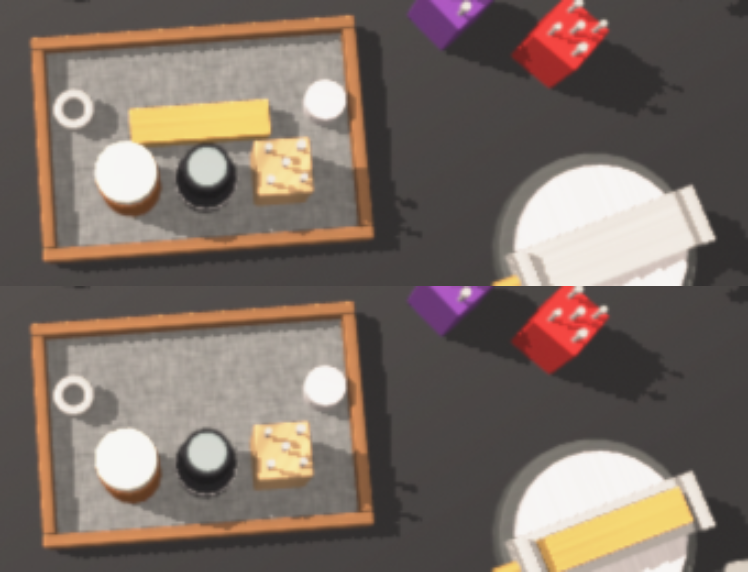

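The before and after views match. The shifts are jar 0.5 px, eyepiece 0 and bur block 0.9 px (about 0.8, 0 and 1.3 mm). The tin and collar have not moved, and the bar is in the nest, so I hand in.

```bash
python3 -c "
from cell import manip
print(manip.sign_off())"
```

```text
the job is handed in; nothing more can be done
None
```

The job is done and handed in at about 54 s on the robot's clock, well inside the 141 s limit. The jar, eyepiece and bur block were set upright on the cork mat. The bar was then laid in the nest, and only after that did the three go back to their places in the tray.

**Last checks**
- **Bar:** the close view after release shows it flat in the nest, on the outline expected for a centred bar (by eye; the automatic measurement of it failed).
- **The three things:** all are upright. Compared with the first top picture, the jar moved about 0.8 mm, the eyepiece about 0 and the bur block about 1.3 mm. The bur block figure may be partly shading, because the bar behind it is gone.
- **Tin and collar:** no measurable movement.
- **Forces:** wrist force readings stayed below about 8 N.

**Checks that disagreed or went wrong**
- One wrist view suggested the held bar had pitched in the grip. The side view showed it level.
- Returning the bur block, I overshot its place by about 35 mm, passing roughly 6 mm from the tin. Nothing was touched, and I backed off before lowering.

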